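Wind out the covered sample stage and show a tube to the code reader

ROBOT

A 7-joint arm with a two-finger parallel gripper is mounted at the origin on a cart in front of the work surface, level with it; the furniture and walls round the work are solid. World frame = base frame: x ahead of the robot, y to its left, z up, the work surface at z = 0. Lengths are in mm, angles in rad, forces in N, time in s.
With the tool pointing down it reaches from about 400 to 850 mm from the base axis. Payload 4.5 kg.
Tool frame: the origin (TCP) lies at the very end of the fingers, on their centre line; the grasp point (between the pads) lies 19 mm behind it (robot.grasp_offset is the distance from the TCP to the grasp point, in mm); z points along the fingers, y is the line along which they close (so a half turn about z gives the same grasp; the last joint's range is limited). The gripper opens to 85 mm and grips with 20 to 120 N. Pads are 22 mm wide; open, the fingers measure 114 mm over their backs; the gripper's body (76 mm by 85 mm) begins 54 mm behind the grasp point. The pads swing forward as they close: fully open they stand 13 mm farther back than shut.
Start: joints at [-1.083, 0.689, -0.195, 1.565, 0.157, 0.902, -0.215], TCP at [273.975, 561.776, 231.317] pointing down, gripper open.
Joint ranges: [-3.01, 3.01], [-0.46, 2.08], [-1.47, 1.51], [0.13, 2.56], [-1, 4.14], [0.04, 2.09], [-2.66, 2.66]. Speed limits (rad/s): [2.57, 2.57, 3.14, 3.14, 3.14, 3.14, 3.14].

INTERFACE

Orientations are given as a unit quaternion [w, x, y, z].
In Python, from workcell import robot gives the robot as it stands. The module is installed in compiled form; this text tells all that it offers.
- The arm moves only by the tool jog_arm, never from a script. Its argument "motion" is a list of rows, each a list of 7 numbers: the opening, from -1 (shut) to 1 (fully open), then the shift along the world's x, y, z scaled (see below), then the turn, a rotation vector about the world's x, y, z scaled (see below). In form: [[hand, x, y, z, rx, ry, rz], ...]. A call has 1 to 10 rows; each row is the pose to reach, as a shift and turn from the pose commanded when the call began, turning the shorter way round; what a row does not reach only later rows make up. The controller multiplies each number of a shift by 0.6 m and each number of a turn by 180 degrees. A row lasts 1/10 s, in which the tool goes at most 50 mm and 8.59 degrees, less where a joint would pass 70% of its speed; a pose out of reach is approached as far as the arm can. A call with a number of a shift or a turn outside -1 to 1 is refused whole. A call with a gripper value outside its range is refused whole. The fingers move at their own pace and stop on an object; the grip force is fixed at half the most. Time passes only in rows, so rows that repeat a pose let the fingers close. It gives the time, the measured TCP pose, the force, the opening and the grip force at its end, in the units of the state.
- robot.state(): the state, without advancing time (a new reading comes with each control period).
- robot.get_image(name): name is "scene" or "top" or "wrist"; returns the picture (480x640x3 uint8, blue, green, red); there is no depth.
- robot.camera_params(name): a dict with "camera_matrix" (3x3 intrinsics, pixels), "distortion" ([k1, k2, p1, p2, k3] as OpenCV has them; the pictures are not rectified), "world_from_camera" (4x4, takes a point from camera to world coordinates); the wrist camera has in their place "hand_eye" (4x4, takes a point from camera to tool coordinates, whose origin is the TCP and whose axes are the flange's). Camera axes: x right, y down, z forward; pixel columns grow to the right and rows downward; lengths in mm; the calibration is good to about 2 mm. A picture is of the moment at which its call begins: read the wrist's pose just before it. camera_params takes no time and is no camera call.
- robot.close_job(): hands the job in; it is judged then, once.
Trained networks look in the newest picture that a camera, given by its name, has taken for a name from the list of things; names that differ only in an ending like _2 or _b are one class to them, and where a whole thing is asked for, a point or a joint stands for the part that bears it (a point fixed in the world has none). Each returns a list of dicts, best first, with "score" (0 to 1); they miss things now and then, are a little off and sometimes report something else, mostly with a low value. They report only what shows in the picture. A call takes as long as a camera call.
- robot.recognise(camera, thing): "xy" ([column, row] in pixels, amid what is visible of it).
- robot.spot_point(camera, thing): "xy" ([column, row] in pixels: a listed point, or the origin of a listed thing).
The state is a dict: "t": time; "joint_pos": joint angles; "qvel": joint speeds; "joint_torque": joint torques, N m; "ee_pos": TCP position; "tool_rot": TCP orientation; "force": force on the tool from outside, world axes, zero at the start; "torque": the same for the moment, N m; "finger_gap": finger opening in mm; "grasp_force": force on a finger pad.
Only numpy, scipy, OpenCV 4.12 (cv2) and the standard library are available. Lean on these libraries where they do the work, as an engineer would, in place of code of your own. Each camera call takes 0.05 s, during which the arm holds its last target. There are 200 camera calls.

TASK

Turn the black handwheel clockwise to wind the sample carriage out from under its hood until the red line on the carriage meets the red pointer, then lift out the red-capped tube and finish holding it still in the air at the code reader: foot toward the reader's tilted window, in line with the window's centre axis, foot about 5 cm from the glass. Move the carriage only by the handwheel, do not touch the reader, and leave the other tubes seated in the carriage and everything else where it is. The program ends with the tube still in the gripper: do not put it down or let go.

Things in the scene. Friction and masses are not known exactly. Their poses are not given: they have to be found in the camera images.
- stage_base: The fixed covered sample stage: aluminium bed 260 x 200 x 8 mm (long side along its x), origin at the centre of its underside on the bench. Its -x is the open front, toward the robot at yaw 0. A grey sheet-metal hood (190 mm wide, top 134 mm above the bench) covers x = +40 to +130 mm, open only at the front. A blue gearbox block 64 x 64 x 45 mm at x -60, y +160 mm carries the handwheel.
- wheel_grip (a point): Centre of the black knurled round handwheel, on its vertical axis, at the middle of its rim: wheel 52 mm diameter, 22 mm thick, its middle 76 mm above the bench and its underside 20 mm above the blue gearbox. The rim can be pinched across its diameter from above at any yaw.
- wheel (a joint): Handwheel angle, rad; 0 at the start, grows clockwise seen from above, stop at 3.6. Each rad winds the carriage 28 mm out (toward the -x of the stage). Friction about 0.1 N m; it stays where it is left.
- carriage_mark (a point): The red line on the right (-y) end of the white carriage, in the middle of the carriage's width in x. It moves with the carriage along the stage's x, to -x as it is wound out.
- pointer: The red-tipped index pointer clipped on the right (-y) edge of the stage bed, 16 mm wide. Its axes are parallel to the stage's; the carriage line meets it when both have the same x along the stage (within 6 mm). It is set at 68 to 86 mm of travel, so the wheel must be turned by 2.4 to 3.1 rad.
- carriage: The white carriage on a dark plate, 50 mm in x, 166 mm in y, 16 to 50 mm above the bench; origin under its middle, axes parallel to the stage. Three nests 26 mm deep stand in a row across it at y -50, 0, +50 mm, at the x of its red line; the three tubes stand in them in any order.
- tube_red: The red-capped sample tube to be shown: white, 98 mm long, body 16.6 mm diameter, the top 18 mm is the red cap of 17.6 mm diameter; 20 g. Origin at the centre of its flat foot, z along its axis toward the cap. In its nest the foot is 24 mm above the bench, so 72 mm stand out of the nest.
- tube_blue: Same tube with a blue cap; stays in its nest.
- tube_white: Same tube with a white cap; stays in its nest.
- reader_window: The window of the fixed code reader: white square head 76 mm wide with black face and ring of red dots. Origin at the centre of the glass, 82 mm above the bench; z is the viewing axis out of the glass, leaning 30 degrees from vertical toward the robot at yaw 0; y is level. The tube foot belongs on this axis 50 mm out, the cap end farther out along it.
- beaker: Small white beaker 44 mm diameter, 59 mm high, loose bystander; origin at the centre of its underside.
- tape_roll: Beige tape roll 64 mm diameter, 19 mm high, lying flat, loose bystander; origin at the centre of its underside.
- petri: White closed dish 60 mm diameter, 15 mm high, loose bystander; origin at the centre of its underside.

How it is judged (in metres and radians):
On the way, in this order (a step that is already met when the one before it is completed fails the run):
1. the carriage's red line is at the pointer, with the red-capped tube still in its nest (x of carriage_mark in the frame of pointer between -0.006 and 0.006 m and z of tube_red in the frame of stage_base below 0.032 m and angle between tube_red's own z axis and vertical below 0.25 rad), for 0.2 s.
2. the red-capped tube is lifted clear of its nest, the carriage still at the pointer (x of carriage_mark in the frame of pointer between -0.006 and 0.006 m and height (world z) of tube_red above 0.055 m), for 0.1 s.
At the end, for the whole second after the job is handed in: The gripper holds the red-capped tube still, foot 36 to 64 mm out from the glass and within 12 mm of the window axis both ways, tube axis within 0.17 rad of it; carriage line within 6 mm of the pointer; blue- and white-capped tubes upright in their nests (x of carriage_mark in the frame of pointer between -0.006 and 0.006 m and x of tube_red in the frame of reader_window between -0.012 and 0.012 m and y of tube_red in the frame of reader_window between -0.012 and 0.012 m and z of tube_red in the frame of reader_window between 0.036 and 0.064 m and angle between the z axis of tube_red and the z axis of reader_window, either way round below 0.17 rad and contact force between tube_red and the fingers above 2 N and linear speed of tube_red below 0.02 m/s and z of each of tube_blue, tube_white in the frame of stage_base below 0.032 m and angle between each of tube_blue, tube_white's own z axis and vertical below 0.25 rad); the arm keeps its last pose, push and grip.
It fails at once if the robot pushes the carriage itself (more than 3 N) or grips the red-capped tube before the carriage is wound out to the pointer ((contact force between tube_red and the fingers above 2 N and x of carriage_mark in the frame of pointer above 0.008 m) or contact force between carriage and the fingers above 3 N or contact force between carriage and the arm above 3 N).
It fails at once if the reader is touched by the robot or the tube (more than 1 N) (contact force between reader_window and the fingers above 1 N or contact force between reader_window and the arm above 1 N or contact force between reader_window and tube_red above 1 N).
It fails at once if the blue- or white-capped tube is lifted or tipped out of its nest ((z of tube_blue in the frame of stage_base above 0.032 m or angle between tube_blue's own z axis and vertical above 0.25 rad) or (z of tube_white in the frame of stage_base above 0.032 m or angle between tube_white's own z axis and vertical above 0.25 rad)).
It fails at once if the beaker, tape roll or dish is moved by more than 20 mm (distance of any of beaker, tape_roll, petri from where it was at the start of the episode above 0.02 m).
It also fails if it takes over 70 s, if anything falls off the work surface, if the arm or the gripper's body presses on something with over 40 N, if the wrist force passes 120 N, or if a joint passes its speed limit or range.

## Working session

There is one attempt and no reset: what is moved stays moved. The work goes in short steps, Python scripts to look and compute and a tool call to move; the robot and the scene stay as the last step left them, time stands still between calls to the robot, and variables do not carry over. Pictures are saved under pics/ and viewed, at most 15 in all, crops included, and the job is handed in when it is done.

Besides the shell and the picture viewer there is one more tool, called after "Emit:" in YAML: its name, and indented under it one key for each argument. jog_arm: Moves the arm, as the interface text tells. Shifts and turns lie within -1 to 1; 1 stands for 0.6 m of shift or 180 degrees of turn. Its arguments: {"type":"object","properties":{"motion":{"type":"array"}},"required":["motion"]}

```bash
mkdir -p pics
cat > h.py <<'E'
from workcell import robot
import numpy as np, cv2, json
from scipy.spatial.transform import Rotation as R
def cam(n):
    p=robot.camera_params(n); K=np.array(p["camera_matrix"]);d=np.array(p["distortion"])
    if n=="wrist":
        s=robot.state(); q=s["tool_rot"]; T=np.eye(4); T[:3,:3]=R.from_quat([q[1],q[2],q[3],q[0]]).as_matrix(); T[:3,3]=s["ee_pos"]
        return K,d,T@np.array(p["hand_eye"])
    return K,d,np.array(p["world_from_camera"])
def ray(c,xy):
    K,d,T=c; u=cv2.undistortPoints(np.array([[xy]],float),K,d)[0,0]
    v=T[:3,:3]@np.array([u[0],u[1],1]); return T[:3,3],v/np.linalg.norm(v)
def atz(c,xy,z):
    o,v=ray(c,xy); return o+v*(z-o[2])/v[2]
def tri(rs):
    A=np.zeros((3,3));b=np.zeros(3)
    for o,v in rs:
        P=np.eye(3)-np.outer(v,v);A+=P;b+=P@o
    x=np.linalg.solve(A,b); return x,[float(np.linalg.norm((np.eye(3)-np.outer(v,v))@(x-o))) for o,v in rs]
def proj(c,p):
    K,d,T=c;Ti=np.linalg.inv(T); return cv2.projectPoints(np.array([p],float),Ti[:3,:3].copy(),Ti[:3,3].copy(),K,d)[0][0,0]
E
python3 - <<'E'
from h import *
np.set_printoptions(precision=1,suppress=True)
s=robot.state();print({k:np.round(v,3) for k,v in s.items()})
for n in ("scene","top"):
    cv2.imwrite(f"pics/{n}0.png",robot.get_image(n)); print(n,cam(n)[2][:3,3])
C={n:cam(n) for n in("scene","top")}
for t in ["stage_base","wheel_grip","carriage_mark","pointer","carriage","tube_red","tube_blue","tube_white","reader_window","beaker","tape_roll","petri"]:
    r={}
    for n in C:
        a=robot.spot_point(n,t); 
        if a: r[n]=a[0]; print(t,n,np.array(a[0]["xy"]),round(a[0]["score"],2),end=" ")
    if len(r)==2: print(*tri([ray(C[n],r[n]["xy"]) for n in r]))
    else: print()
E
```

```text
{'t': np.float64(0.0), 'joint_pos': array([-1.1,  0.7, -0.2,  1.6,  0.2,  0.9, -0.2]), 'qvel': array([-0., -0.,  0.,  0., -0., -0.,  0.]), 'joint_torque': array([  0. , -54. ,  -1.3, -15.9,   0. ,   0. ,   0. ]), 'ee_pos': array([273.8, 561.1, 230.4]), 'tool_rot': array([-0. ,  0.2,  1. , -0. ]), 'force': array([-0.2, -0.3,  0. ]), 'torque': array([-0.1,  0. , -0. ]), 'grasp_force': np.float64(0.0), 'finger_gap': np.float64(85.809)}
scene [-422.4  727.3  735.6]
top [ 499.9  130.4 1162.3]
stage_base scene [315.9 262.8] 0.71 stage_base top [319.3 234.8] 0.59 [565.3 147.5  -2. ] [5.428958733533502, 5.4289587335333245]
wheel_grip scene [271.8 264.8] 0.72 wheel_grip top [248.9 247.2] 0.81 [525.8 307.2  69.6] [0.6998562349243359, 0.6998562349243083]
carriage_mark scene [458.6 260.9] 0.66 carriage_mark top [355.9 209. ] 0.46 [485.1 -59.8  19.7] [181.3140441404604, 181.31404414046042]
pointer scene [347.1 252.6] 0.6 pointer top [352.5 240.2] 0.47 [549.6  59.3  10.5] [0.7075982252632024, 0.7075982252633211]
carriage scene [309.8 246.2] 0.56 carriage top [323.5 205.6] 0.73 [634.4 133.3  13.6] [0.4151752551478092, 0.41517525514793824]
tube_red scene [295.3 247.8] 0.51 
tube_blue scene [309.3 245. ] 0.41 
tube_white scene [325.9 238.2] 0.63 
reader_window scene [405.9 205.1] 0.81 reader_window top [457.7 234.3] 0.87 [ 568.4 -175.8   92.1] [5.943023791799153, 5.943023791799163]
beaker scene [380.5 209.6] 0.81 beaker top [453.8 173.2] 0.82 [ 725.1 -196.3    5. ] [0.8073797960978077, 0.8073797960979627]
tape_roll scene [456.2 264.9] 0.75 tape_roll top [446.3 322.6] 0.58 [ 349.5 -178.9   -5.5] [4.42234593119239, 4.422345931192526]
petri scene [241.3 329. ] 0.89 petri top [201.1 296.1] 0.66 [405.7 441.3   6.9] [6.2828806055779, 6.2828806055779545]
```

View pics/scene0.png

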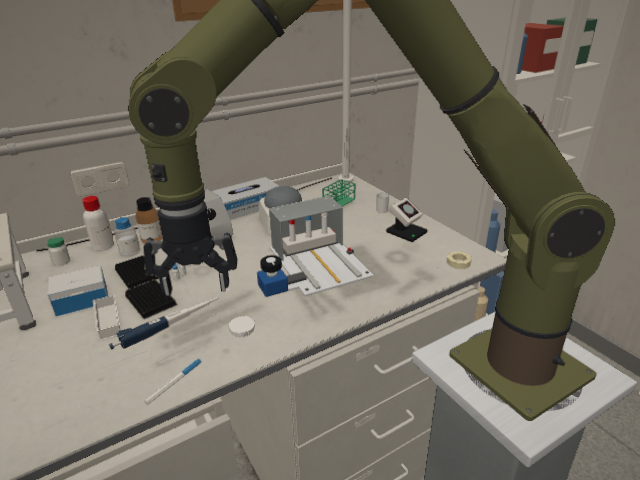

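View pics/top0.png

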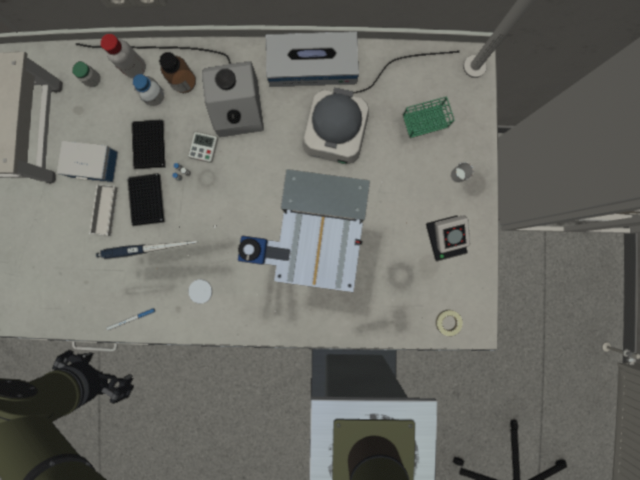

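The scene view shows the red-capped tube leftmost, near (292,225), under the hood at (305,230). The reader is at (405,210) and the wheel at (271,265). In the top view the stage is yawed slightly, with the pointer's red tip at (358,242) and the wheel at (249,248). Next I move closer to use the wrist camera.

Emit:
jog_arm:
  motion:
    - [1,0.1,-0.1,0.15,0,0,0]
    - [1,0.36,-0.5,0.2,0,0,0]
    - [1,0.36,-0.5,0.2,0,0,0]
    - [1,0.36,-0.5,0.2,0,0,0]
    - [1,0.36,-0.5,0.2,0,0,0]
    - [1,0.36,-0.5,0.2,0,0,0]
    - [1,0.36,-0.5,0.2,0,0,0]
    - [1,0.36,-0.5,0.2,0,0,0]
    - [1,0.36,-0.5,0.2,0,0,0]
    - [1,0.36,-0.5,0.2,0,0,0]

```text
t: 2.3
ee_pos: [490.6, 260.8, 351.5]
tool_rot: [0.0, 0.226, 0.974, 0.0]
force: [-0.5, 0.3, 0.4]
finger_gap: 85.4
grasp_force: 0.0
```

Run:
```python
from h import *
np.set_printoptions(precision=3,suppress=True)
s=robot.state();print(s["t"],s["ee_pos"],s["tool_rot"],s["joint_pos"])
C=cam("wrist");print(C[2]);print(np.array(robot.camera_params("wrist")["hand_eye"]))
cv2.imwrite("pics/w1.png",robot.get_image("wrist"))
for t,z in [("stage_base",0),("wheel_grip",76),("carriage_mark",50),("pointer",10),("carriage",16),("tube_red",24),("tube_blue",24),("tube_white",24),("reader_window",82)]:
    for a in robot.spot_point("wrist",t)[:1]: print(t,np.array(a["xy"]),round(a["score"],2),atz(C,a["xy"],z))
```

```text
2.3 [490.638 260.78  351.545] [0.    0.226 0.974 0.   ] [-0.435  0.468 -0.22   1.604  0.111  1.081  0.43 ]
[[  0.441   0.85    0.288 415.989]
 [  0.898  -0.417  -0.142 296.808]
 [ -0.      0.321  -0.947 493.613]
 [  0.      0.      0.      1.   ]]
[[   0.      -0.947   -0.321   82.855]
 [   1.       0.001   -0.001   -0.503]
 [   0.001   -0.321    0.947 -142.087]
 [   0.       0.       0.       1.   ]]
stage_base [261.5 258.6] 0.84 [564.847 139.617   0.   ]
wheel_grip [357.2 195.9] 0.91 [521.365 305.576  76.   ]
carriage_mark [228.1 315.7] 0.56 [605.998  70.244  50.   ]
pointer [359.1 198.7] 0.59 [542.803 307.733  10.   ]
carriage [275.5 301.8] 0.89 [631.399 129.717  16.   ]
tube_red [310.4 292.7] 0.69 [637.129 185.915  24.   ]
tube_blue [279.6 303.1] 0.52 [632.419 136.982  24.   ]
tube_white [246.4 313.1] 0.75 [625.419  84.056  24.   ]
reader_window [ 54.8 370.1] 0.73 [ 560.527 -178.108   82.   ]
```

View pics/w1.png

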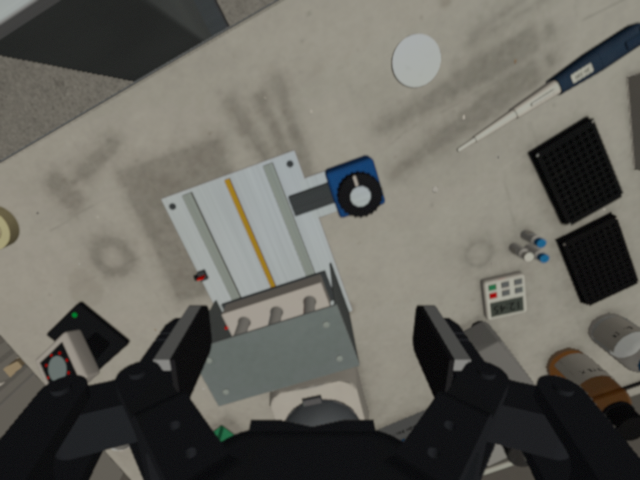

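The wrist view shows the wheel at (358,196), the pointer tip at (200,276), the bed's front corners at (163,200) and (297,152), and the carriage's red line near (225,327). I work out the stage pose from these.

Run:
```python
from h import *
np.set_printoptions(precision=3,suppress=True)
C=cam("wrist")
im=cv2.imread("pics/w1.png")
c=im[140:360,140:400]; cv2.imwrite("pics/w1c.png",cv2.resize(c,None,fx=2.7,fy=2.7,interpolation=cv2.INTER_CUBIC))
h=cv2.cvtColor(im,cv2.COLOR_BGR2HSV); m=(((h[...,0]<8)|(h[...,0]>172))&(h[...,1]>120)&(h[...,2]>60)).astype(np.uint8)
n,l,st,ce=cv2.connectedComponentsWithStats(m)
for i in range(1,n):
    if 140<ce[i][0]<400 and st[i][4]>2: print(st[i],ce[i],atz(C,ce[i],12),atz(C,ce[i],40))
for p in [(163,200),(297,152)]: print(atz(C,p,8))
```

```text
[196 275   9   6  34] [200.353 277.618] [547.476  48.326  12.   ] [539.769  62.851  40.   ]
[224 326   4   4  12] [225.5 327.5] [638.353  38.4    12.   ] [625.36   53.502  40.   ]
[423.78   62.136   8.   ]
[447.162 259.973   8.   ]
```

View pics/w1c.png

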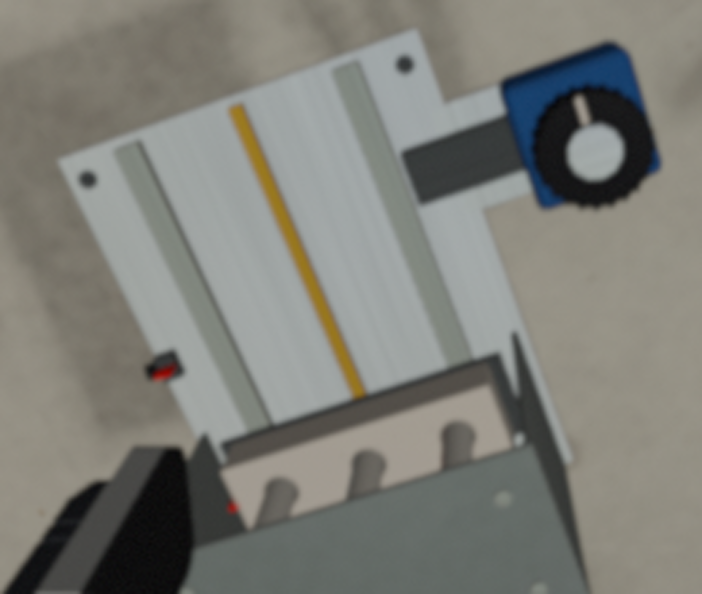

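Emit:
jog_arm:
  motion:
    - [1,0.054,0.076,-0.3,0,0,0.278]
    - [1,0.054,0.076,-0.3,0,0,0.278]
    - [1,0.054,0.076,-0.3,0,0,0.278]
    - [1,0.054,0.076,-0.3,0,0,0.278]
    - [1,0.054,0.076,-0.3,0,0,0.278]
    - [1,0.054,0.076,-0.3,0,0,0.278]
    - [1,0.054,0.076,-0.3,0,0,0.278]
    - [1,0.054,0.076,-0.3,0,0,0.278]
    - [1,0.054,0.076,-0.3,0,0,0.278]

```text
t: 3.7
ee_pos: [522.6, 307.5, 171.7]
tool_rot: [0.0, -0.207, 0.978, 0.0]
force: [0.4, 0.6, -0.1]
finger_gap: 85.1
grasp_force: 0.0
```

Run:
```python
from h import *
np.set_printoptions(precision=3,suppress=True)
s=robot.state();print(s["t"],s["ee_pos"],s["tool_rot"],s["joint_pos"])
C=cam("wrist")
cv2.imwrite("pics/w2.png",robot.get_image("wrist"))
for t,z in [("wheel_grip",76)]:
    for f in (robot.spot_point,robot.recognise):
      for a in f("wrist",t)[:1]: print(t,np.array(a["xy"]),round(a["score"],2),atz(C,a["xy"],z))
print(proj(C,[523,306.5,76]))
```

```text
3.7 [522.573 307.465 171.71 ] [ 0.    -0.207  0.978  0.   ] [-0.38   0.759 -0.407  1.677  0.395  0.787  1.02 ]
wheel_grip [313.8 241. ] 0.86 [522.889 308.982  76.   ]
wheel_grip [311.2 243.9] 0.67 [525.642 308.183  76.   ]
[310.541 239.795]
```

View pics/w2.png

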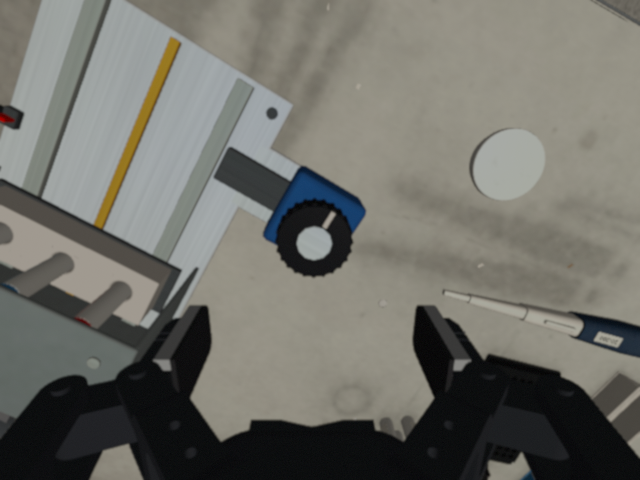

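The wheel's rim centre is at about (314,239), almost exactly under the tool. I descend and pinch.

Emit:
jog_arm:
  motion:
    - [1,0,0.0017,-0.1,0,0,0]
    - [1,0,0.0017,-0.188,0,0,0]
    - [1,0,0.0017,-0.188,0,0,0]
    - [1,0,0.0017,-0.188,0,0,0]
    - [-1,0,0.0017,-0.188,0,0,0]
    - [-1,0,0.0017,-0.188,0,0,0]
    - [-1,0,0.0017,-0.188,0,0,0]
    - [-1,0,0.0017,-0.188,0,0,0]
    - [-1,0,0.0017,-0.188,0,0,0]
    - [-1,0,0.0017,-0.188,0,0,0]

```text
t: 4.85
ee_pos: [523.8, 309.6, 61.3]
tool_rot: [0.002, -0.208, 0.978, 0.001]
force: [-1.1, 0.0, 6.8]
finger_gap: 50.5
grasp_force: 61.4
```

Emit:
jog_arm:
  motion:
    - [-1,0,0,0,0,0,-0.044]
    - [-1,0,0,0,0,0,-0.088]
    - [-1,0,0,0,0,0,-0.132]
    - [-1,0,0,0,0,0,-0.176]
    - [-1,0,0,0,0,0,-0.22]
    - [-1,0,0,0,0,0,-0.264]
    - [-1,0,0,0,0,0,-0.308]
    - [-1,0,0,0,0,0,-0.352]
    - [-1,0,0,0,0,0,-0.39]
    - [-1,0,0,0,0,0,-0.39]

```text
t: 5.85
ee_pos: [523.2, 306.6, 61.2]
tool_rot: [0.001, 0.394, 0.919, -0.0]
force: [-3.0, -4.8, 10.7]
finger_gap: 50.4
grasp_force: 61.8
```

Run:
```python
from h import *
s=robot.state();print(s["t"],s["ee_pos"],s["joint_pos"].round(2) if hasattr(s["joint_pos"],"round") else s["joint_pos"],s["force"],s["torque"])
robot.get_image("top");C=cam("top")
for t in ("carriage_mark","carriage","pointer","tube_red","tube_white"):
    for a in robot.spot_point("top",t)[:1]: print(t,a["score"],a["xy"],atz(C,a["xy"],24))
```

```text
5.85 [523.16247505 306.61902626  61.24686069] [-0.6   0.9  -0.02  1.75  0.03  0.5   0.12] [-2.97881702 -4.75596248 10.72262383] [-1.01315079  0.38998438 -0.09122708]
carriage_mark 0.61 [355.9, 221.2] [596.38253553  53.11540514  24.        ]
carriage 0.84 [322.0, 218.6] [601.16443319 136.71527188  24.        ]
pointer 0.63 [352.5, 243.1] [542.25672233  60.60741432  24.        ]
tube_red 0.5 [302.6, 216.1] [606.4283264  184.61305473  24.        ]
tube_white 0.5 [338.0, 223.8] [589.09436896  97.0954262   24.        ]
```

Emit:
jog_arm:
  motion:
    - [-1,0,0,0,0,0,-0.044]
    - [-1,0,0,0,0,0,-0.088]
    - [-1,0,0,0,0,0,-0.132]
    - [-1,0,0,0,0,0,-0.176]
    - [-1,0,0,0,0,0,-0.22]
    - [-1,0,0,0,0,0,-0.264]
    - [-1,0,0,0,0,0,-0.308]
    - [-1,0,0,0,0,0,-0.352]
    - [-1,0,0,0,0,0,-0.39]
    - [-1,0,0,0,0,0,-0.39]

```text
t: 7.15
ee_pos: [520.2, 306.1, 61.2]
tool_rot: [-0.0, 0.851, 0.526, -0.002]
force: [-8.3, -6.3, 17.0]
finger_gap: 50.4
grasp_force: 62.5
```

Run:
```python
from h import *
s=robot.state();print(s["t"],s["ee_pos"],s["joint_pos"],s["force"],s["torque"])
im=robot.get_image("top");C=cam("top")
cv2.imwrite("pics/t3.png",cv2.resize(im[190:290,270:390],None,fx=6,fy=6,interpolation=cv2.INTER_CUBIC))
for t in ("carriage_mark","carriage","pointer","tube_red","tube_white","tube_blue"):
    for a in robot.spot_point("top",t)[:1]: print(t,a["score"],a["xy"],atz(C,a["xy"],24))
```

```text
7.15 [520.23100357 306.095098    61.22070588] [-0.75974044  0.92111935  0.27481916  1.76039194 -0.44590778  0.526777
 -0.66174161] [-8.32839366 -6.33422825 17.04955808] [-1.53032206  1.3641402  -0.08975592]
carriage_mark 0.77 [355.7, 235.6] [560.86207033  53.03895118  24.        ]
carriage 0.71 [317.8, 234.7] [561.27466603 146.26488244  24.        ]
pointer 0.63 [353.3, 243.5] [541.31099364  58.62365772  24.        ]
tube_red 0.58 [299.7, 228.1] [576.67644557 191.11053846  24.        ]
tube_white 0.61 [354.7, 236.2] [559.33700447  55.47618814  24.        ]
tube_blue 0.38 [319.5, 233.2] [565.04725641 142.15959977  24.        ]
```

View pics/t3.png

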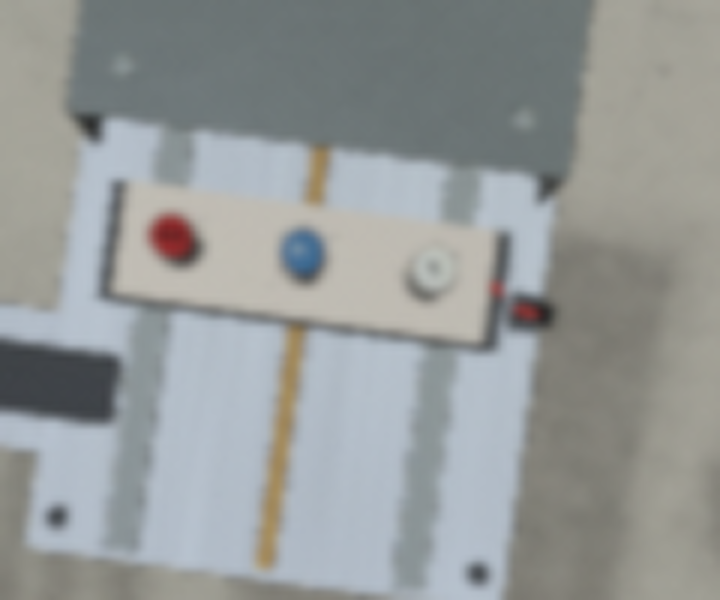

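In the top crop the carriage's red line is at full-image (352.8,238.2) and the pointer tip at (357.7,242.0), so a few mm of travel remain.

Run:
```python
from h import *
C=cam("top"); ys=np.deg2rad(-6.75); X=np.array([np.cos(ys),np.sin(ys)])
im=robot.get_image("top"); h=cv2.cvtColor(cv2.resize(im,None,fx=4,fy=4,interpolation=cv2.INTER_CUBIC),cv2.COLOR_BGR2HSV)
m=(((h[...,0]<10)|(h[...,0]>170))&(h[...,1]>90)).astype(np.uint8)
n,l,st,ce=cv2.connectedComponentsWithStats(m)
for i in range(1,n):
    c=(ce[i]-1.5)/4
    if 270<c[0]<390 and 190<c[1]<290 and st[i][4]>5:
        print(c,st[i][2:],[(z,atz(C,c,z)[:2].round(1),(atz(C,c,z)[:2]@X).round(1)) for z in (10,20,45,50)])
# scene triangulation
im=robot.get_image("scene"); h=cv2.cvtColor(cv2.resize(im,None,fx=4,fy=4,interpolation=cv2.INTER_CUBIC),cv2.COLOR_BGR2HSV)
m=(((h[...,0]<10)|(h[...,0]>170))&(h[...,1]>90)).astype(np.uint8)
n,l,st,ce=cv2.connectedComponentsWithStats(m)
for i in range(1,n):
    c=(ce[i]-1.5)/4
    if 280<c[0]<370 and 190<c[1]<290 and st[i][4]>15: print("scene",c,st[i][2:])
```

```text
[298.40483871 228.46209677] [ 27  29 620] [(10, array([576.7, 195.1]), np.float64(549.7)), (20, array([576. , 194.5]), np.float64(549.1)), (45, array([574.3, 193.1]), np.float64(547.6)), (50, array([574. , 192.8]), np.float64(547.4))]
[352.2625 237.5625] [ 4  6 20] [(10, array([556.6,  60.6]), np.float64(545.6)), (20, array([556.1,  61.2]), np.float64(545.0)), (45, array([554.8,  62.7]), np.float64(543.6)), (50, array([554.6,  63. ]), np.float64(543.3))]
[357.60915493 241.53873239] [ 18  10 142] [(10, array([546.9,  47.1]), np.float64(537.6)), (20, array([546.5,  47.8]), np.float64(537.1)), (45, array([545.5,  49.6]), np.float64(535.9)), (50, array([545.3,  50. ]), np.float64(535.6))]
scene [300.71014286 230.15871429] [ 28  37 875]
scene [343.60060976 240.71036585] [ 8  8 41]
scene [348.93325243 249.08252427] [ 16  16 206]
```

Emit:
jog_arm:
  motion:
    - [-1,0,0,0,0,0,-0.035]
    - [-1,0,0,0,0,0,-0.067]
    - [-1,0,0,0,0,0,-0.067]
    - [-1,0,0,0,0,0,-0.067]

```text
t: 8.0
ee_pos: [519.8, 306.4, 61.2]
tool_rot: [-0.001, 0.901, 0.435, -0.003]
force: [-9.0, -6.0, 17.5]
finger_gap: 50.5
grasp_force: 62.6
```

```bash
cat > red.py <<'E'
from h import *
np.set_printoptions(precision=1,suppress=True)
ys=np.deg2rad(-6.75); X=np.array([np.cos(ys),np.sin(ys),0])
def reds(n,box,f=4):
    im=robot.get_image(n); h=cv2.cvtColor(cv2.resize(im,None,fx=f,fy=f,interpolation=cv2.INTER_CUBIC),cv2.COLOR_BGR2HSV)
    m=(((h[...,0]<10)|(h[...,0]>170))&(h[...,1]>90)&(h[...,2]>50)).astype(np.uint8)
    k,l,st,ce=cv2.connectedComponentsWithStats(m); out=[]
    for i in range(1,k):
        c=(ce[i]-1.5)/f
        if box[0]<c[0]<box[1] and box[2]<c[1]<box[3] and st[i][4]>15: out.append(c)
    return out
E
python3 - <<'E'
from red import *
T=sorted(reds("top",(270,390,190,290)),key=lambda c:c[0]); S=sorted(reds("scene",(280,370,190,290)),key=lambda c:c[0])
print(T,S); a,b=cam("top"),cam("scene")
if len(T)==len(S):
    for t,s in zip(T,S): x,e=tri([ray(a,t),ray(b,s)]); print(x,e,x@X)
E
```

```text
[array([298. , 231.6]), array([352.1, 240.1]), array([357.6, 241.5])] [array([302. , 231.7]), array([344.5, 241.6]), array([348.8, 249.1])]
[563.9 192.1 112.8] [2.3459295664337874, 2.345929566433818] 537.4267783720962
[549.7  65.1  49. ] [2.1207377868016812, 2.120737786801833] 538.2394535867898
[548.   50.2  20.2] [2.8267798066728034, 2.8267798066727465] 538.3475700178897
```

The line and pointer now agree along the stage (538.2 against 538.3). I release, rise straight up, then turn to look at the tubes and reader.

Emit:
jog_arm:
  motion:
    - [1,0,0,0,0,0,0]
    - [1,0,0,0,0,0,0]
    - [1,0,0,0,0,0,0]
    - [1,0,0,0,0,0,0]
    - [1,0,0,0.08,0,0,0]
    - [1,0,0,0.16,0,0,0]
    - [1,0,0,0.24,0,0,0.02]
    - [1,0.01,-0.03,0.32,0,0,0.06]
    - [1,0.02,-0.08,0.4,0,0,0.1]
    - [1,0.033,-0.15,0.4,0,0,0.14]

```text
t: 9.1
ee_pos: [544.9, 222.0, 303.8]
tool_rot: [0.001, 0.78, 0.626, 0.006]
force: [1.6, -1.2, -0.1]
finger_gap: 85.5
grasp_force: 0.0
```

Emit:
jog_arm:
  motion:
    - [1,0,-0.03,0,0,0,0.036]
    - [1,0,-0.03,0,0,0,0.036]
    - [1,0,-0.03,0,0,0,0.036]
    - [1,0,-0.03,0,0,0,0.036]

```text
t: 9.5
ee_pos: [541.7, 202.3, 298.0]
tool_rot: [-0.001, 0.747, 0.665, -0.0]
force: [-0.5, -0.2, -1.0]
finger_gap: 85.2
grasp_force: 0.0
```

Run:
```python
from red import *
s=robot.state();print(s["t"],s["ee_pos"],np.round(s["tool_rot"],3),s["joint_pos"])
T=sorted(reds("top",(270,390,190,290)),key=lambda c:c[0]); S=sorted(reds("scene",(280,370,190,290)),key=lambda c:c[0])
a,b=cam("top"),cam("scene")
if len(T)==len(S):
    for t,q in zip(T,S): x,e=tri([ray(a,t),ray(b,q)]); print(x,e,x@X)
else: print(T,S)
C=cam("wrist"); cv2.imwrite("pics/w4.png",robot.get_image("wrist"))
for t,z in [("stage_base",0),("wheel_grip",76),("carriage_mark",50),("pointer",10),("carriage",16),("tube_red",24),("tube_blue",24),("tube_white",24),("reader_window",82)]:
    for q in robot.spot_point("wrist",t)[:1]: print(t,np.array(q["xy"]),round(q["score"],2),atz(C,q["xy"],z))
```

```text
9.5 [541.7 202.3 298. ] [-0.   0.7  0.7 -0. ] [-0.6  0.6  0.3  1.6 -0.2  1.  -0.3]
[array([352. , 240.1]), array([357.6, 241.5])] [array([301.8, 231.4]), array([344.5, 241.6]), array([348.8, 249.1])]
stage_base [334.2 229.1] 0.78 [563.6 141.8   0. ]
wheel_grip [279.2  94.9] 0.96 [521.9 306.2  76. ]
carriage_mark [325.8 291.8] 0.71 [544.2  78.9  50. ]
carriage [329.9 230.6] 0.93 [557.6 145.6  16. ]
tube_red [330.7 194.1] 0.9 [562.9 193.5  24. ]
tube_blue [331.9 233.4] 0.65 [559.5 144.3  24. ]
tube_white [326.1 269.3] 0.73 [547.5  97.1  24. ]
```

View pics/w4.png

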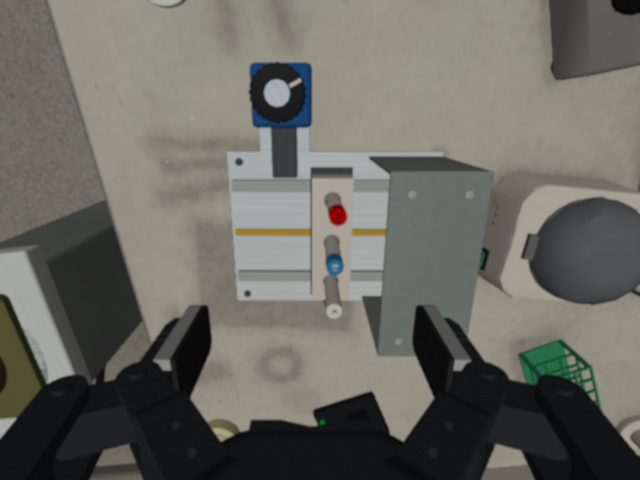

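The carriage has not moved. Red's cap is at (338,215), blue's at (335,264) and white's at (334,311). The reader is not in view, so I survey it before grasping.

Emit:
jog_arm:
  motion:
    - [0.2,-0.083,-0.45,0.067,0,0,0]
    - [0.2,-0.083,-0.45,0.067,0,0,0]
    - [0.2,-0.083,-0.45,0.067,0,0,0]
    - [0.2,-0.083,-0.45,0.067,0,0,0]
    - [0.2,-0.083,-0.45,0.067,0,0,0]
    - [0.2,-0.083,-0.45,0.067,0,0,0]
    - [0.2,-0.083,-0.45,0.067,0,0,0]
    - [0.2,-0.083,-0.45,0.067,0,0,0]
    - [0.2,-0.083,-0.45,0.067,0,0,0]

```text
t: 11.0
ee_pos: [492.7, -67.9, 338.4]
tool_rot: [-0.0, 0.747, 0.665, 0.0]
force: [-0.3, 0.6, -1.1]
finger_gap: 51.0
grasp_force: 0.0
```

Run:
```python
from red import *
C=cam("wrist"); s=robot.state();print(s["t"],s["ee_pos"],s["finger_gap"],np.round(s["joint_pos"],2)); im=robot.get_image("wrist");cv2.imwrite("pics/w5.png",im); np.savez("v5.npz",T=C[2])
for q in robot.spot_point("wrist","reader_window")[:2]: print(np.array(q["xy"]),round(q["score"],2),atz(C,q["xy"],82))
```

```text
11.0 [492.7 -67.9 338.4] 51.000340381659306 [-0.2  0.4  0.4  1.8 -0.2  1.   0.1]
[375.1 271.5] 0.63 [ 558.2 -174.8   82. ]
```

View pics/w5.png

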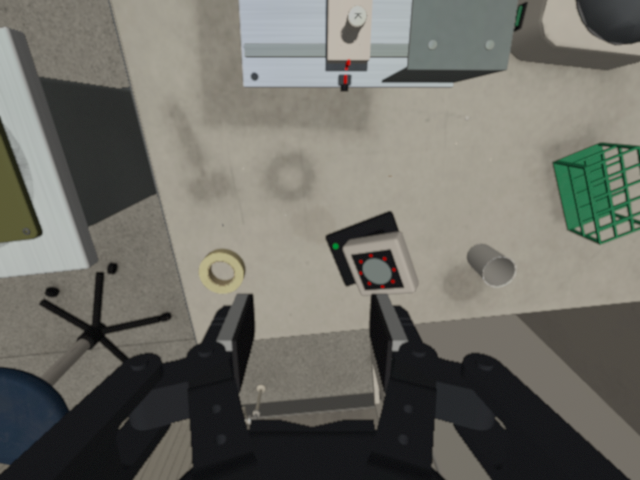

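The carriage line (348,64) and pointer (345,80) line up along the stage. The reader glass is centred near (377,271), ringed by red dots. I zoom in for a pose fit.

Run:
```python
from red import *
im=cv2.imread("pics/w5.png"); x0,y0,f=320,200,6
cv2.imwrite("pics/w5c.png",cv2.resize(im[200:300,320:430],None,fx=f,fy=f,interpolation=cv2.INTER_CUBIC))
h=cv2.cvtColor(cv2.resize(im,None,fx=4,fy=4,interpolation=cv2.INTER_CUBIC),cv2.COLOR_BGR2HSV)
m=(((h[...,0]<10)|(h[...,0]>170))&(h[...,1]>110)&(h[...,2]>60)).astype(np.uint8)
k,l,st,ce=cv2.connectedComponentsWithStats(m);T=np.load("v5.npz")["T"];C=(*cam("wrist")[:2],T)
for i in range(1,k):
    c=(ce[i]-1.5)/4
    if 320<c[0]<430 and 40<c[1]<310 and st[i][4]>8: print(c,st[i][4])
for c,z in (((348,64),49),((345,80),20)): print(atz(C,c,z),atz(C,c,z)@X)
```

```text
[347.2  64.3] 727
[345.   79.3] 622
[370.4 255.1] 318
[384.2 258.3] 337
[360.5 261.2] 317
[393.5 269.2] 331
[360.3 272.6] 263
[392.4 281. ] 346
[368.8 283. ] 278
[382.1 286.2] 271
[547.7  63.3  49. ] 536.4189297161832
[545.8  49.7  20. ] 536.1342474510277
```

View pics/w5c.png

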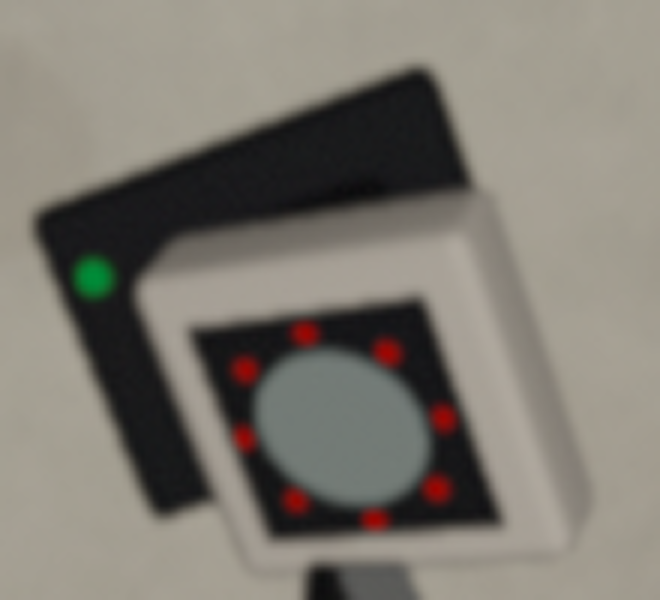

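The crop shows eight red dots round the glass on the black face, and the head is clearly yawed. I fit position and yaw to the dots.

Run:
```python
from red import *
from scipy.optimize import least_squares
T=np.load("v5.npz")["T"];C=(*cam("wrist")[:2],T)
P=np.array([[370.4,255.1],[384.2,258.3],[393.5,269.2],[392.4,281],[382.1,286.2],[368.8,283],[360.3,272.6],[360.5,261.2]])
def W(psi,t=np.pi/6):
    z=np.array([-np.sin(t)*np.cos(psi),-np.sin(t)*np.sin(psi),np.cos(t)]);y=np.array([-np.sin(psi),np.cos(psi),0]);return np.c_[np.cross(y,z),y,z]
def model(p,fz):
    z=82 if fz else p[5]; A=W(p[2],np.pi/6 if fz else p[6]); a=p[4]-np.arange(8)*np.pi/4*SG
    pts=np.array([p[0],p[1],z])+(A@np.c_[np.cos(a),np.sin(a),0*a].T).T*p[3]
    return np.array([proj(C,q) for q in pts])
for SG in (1,-1):
  for fz in (1,0):
    best=min((least_squares(lambda p:(model(p,fz)-P).ravel(),[560,-175,s,24,ph,82,.52]) for s in(-.3,.3) for ph in np.arange(0,6.3,.8)),key=lambda r:r.cost)
    p=best.x.copy(); print(SG,fz,"cost",round(best.cost,2),p[:2],"psi deg",np.rad2deg(p[2]),"r",p[3],"ph",np.rad2deg(p[4])%45,p[5],np.rad2deg(p[6]))
# base edges yaw
for z in (0,10,14):
    q=[atz(C,np.array(c)/6+[320,200],z) for c in ((36,215),(430,70),(160,518))]
    d=q[1]-q[0];e=q[2]-q[0];print(z,np.rad2deg(np.arctan2(d[1],d[0])),np.rad2deg(np.arctan2(e[1],e[0])),q[0],np.linalg.norm(d),np.linalg.norm(e))
```

```text
1 1 cost 0.05 [ 559.7 -174.2] psi deg 14.548507277882509 r 22.49306150142413 ph 0.8598026376691621 82.0 29.79380534680281
1 0 cost 0.05 [ 551.9 -149. ] psi deg 14.549102736896149 r 19.464480218987866 ph 0.8255542752731202 135.47427150996856 29.838258180320476
-1 1 cost 1001.57 [ 559.9 -174.3] psi deg -1014.0519617367024 r -7.911032849191292 ph 30.75439836752139 82.0 29.79380534680281
-1 0 cost 0.05 [516.  -33.3] psi deg -165.45089612528625 r -5.606108999240238 ph 44.17444683973406 381.20495587622764 -209.8382579590402
0 14.741343437566153 -74.73880527080449 [ 503.3 -149.8    0. ] 97.9950691679232 86.18844724351806
10 14.741343437566137 -74.73880527080446 [ 503.3 -146.4   10. ] 95.95609672574098 84.39513386299609
14 14.741343437566151 -74.73880527080446 [ 503.3 -145.    14. ] 95.14050774886812 83.67780851078729
```

The fit gives the reader glass at (559.7,-174.2,82), yaw 14.6° (the base edges say 14.7°). Back to above the red tube.

Emit:
jog_arm:
  motion:
    - [-0.05,0.117,0.433,-0.18,0,0,0]
    - [-0.05,0.117,0.433,-0.18,0,0,0]
    - [-0.05,0.117,0.433,-0.18,0,0,0]
    - [-0.05,0.117,0.433,-0.18,0,0,0]
    - [-0.05,0.117,0.433,-0.18,0,0,0]
    - [-0.05,0.117,0.433,-0.18,0,0,0]
    - [-0.05,0.117,0.433,-0.18,0,0,0]
    - [-0.05,0.117,0.433,-0.18,0,0,0]
    - [-0.05,0.117,0.433,-0.18,0,0,0]

```text
t: 12.0
ee_pos: [562.6, 189.1, 231.0]
tool_rot: [0.001, 0.748, 0.664, -0.0]
force: [0.8, -0.6, 0.3]
finger_gap: 40.6
grasp_force: 0.0
```

Run:
```python
from red import *
C=cam("wrist"); s=robot.state();print(s["t"],s["ee_pos"],s["finger_gap"],np.round(s["joint_pos"],2)); im=robot.get_image("wrist");cv2.imwrite("pics/w6.png",im)
for q in robot.spot_point("wrist","tube_red")[:1]: print(np.array(q["xy"]),round(q["score"],2),atz(C,q["xy"],24))
for q in robot.recognise("wrist","tube_red")[:1]: print(np.array(q["xy"]),round(q["score"],2))
h=cv2.cvtColor(im,cv2.COLOR_BGR2HSV)
m=(((h[...,0]<10)|(h[...,0]>170))&(h[...,1]>110)&(h[...,2]>60)).astype(np.uint8)
k,l,st,ce=cv2.connectedComponentsWithStats(m)
for i in range(1,k):
    if st[i][4]>20: print(st[i],ce[i],atz(C,ce[i],113),atz(C,ce[i],122))
print(proj(C,[563,192.5,122]),proj(C,[563,192.5,104]))
```

```text
12.0 [562.6 189.1 231. ] 40.57917380528926 [-0.6  0.7  0.3  1.7 -0.3  0.8 -0.3]
[312.8 198.6] 0.94 [563.8 192.1  24. ]
[313.  219.1] 0.63
[303 212  21  26 461] [312.8 224.8] [563.4 191.9 113. ] [563.7 194.6 122. ]
[312.2 227.6] [312.2 220.8]
```

View pics/w6.png

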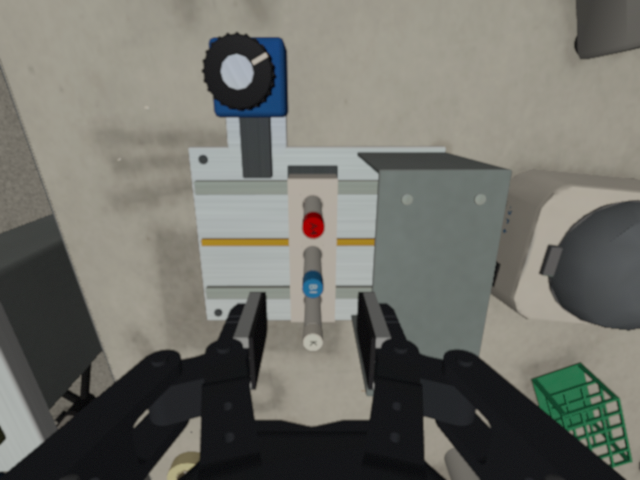

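The red cap is centred at (313,225), giving the tube axis at about (563.5,192), midway between the fingers. I descend part way, check, then grasp.

Emit:
jog_arm:
  motion:
    - [-0.05,0.0015,0.003,-0.08,0,0,0]
    - [-0.05,0.0015,0.003,-0.15,0,0,0]
    - [-0.05,0.0015,0.003,-0.15,0,0,0]
    - [-0.05,0.0015,0.003,-0.15,0,0,0]
    - [-0.05,0.0015,0.003,-0.15,0,0,0]

```text
t: 12.65
ee_pos: [565.4, 191.8, 143.2]
tool_rot: [0.001, 0.748, 0.664, 0.002]
force: [-0.1, -0.7, -0.4]
finger_gap: 40.6
grasp_force: 0.0
```

Emit:
jog_arm:
  motion:
    - [-0.05,-0.0025,0,-0.03,0,0,0]
    - [-0.05,-0.0025,0,-0.06,0,0,0]
    - [-0.05,-0.0025,0,-0.095,0,0,0]
    - [-0.05,-0.0025,0,-0.095,0,0,0]
    - [-0.05,-0.0025,0,-0.095,0,0,0]

```text
t: 13.15
ee_pos: [564.8, 192.7, 88.7]
tool_rot: [0.001, 0.748, 0.664, 0.004]
force: [-5.5, -0.9, 15.1]
finger_gap: 40.3
grasp_force: 8.0
```

Emit:
jog_arm:
  motion:
    - [-0.4,0,0,0,0,0,0]
    - [-0.4,0,0,0,0,0,0]
    - [-1,0,0,0,0,0,0]
    - [-1,0,0,0,0,0,0]
    - [-1,0,0,0,0,0,0]
    - [-1,0,0,0,0,0,0]

```text
t: 13.75
ee_pos: [563.3, 192.4, 85.5]
tool_rot: [0.001, 0.747, 0.664, 0.001]
force: [-0.6, 0.3, 8.7]
finger_gap: 16.2
grasp_force: 58.2
```

Run:
```python
from red import *
print(robot.state()["force"])
T=sorted(reds("top",(340,390,190,290)),key=lambda c:c[0]); S=sorted(reds("scene",(335,370,190,290)),key=lambda c:c[0]); print(T,S)
```

```text
[-0.6  0.3  8.7]
[array([352. , 240.1]), array([357.6, 241.5])] [array([344.5, 241.6]), array([348.8, 249.1])]
```

Emit:
jog_arm:
  motion:
    - [-1,0,0,0.02,0,0,0]
    - [-1,0,0,0.04,0,0,0]
    - [-1,0,0,0.07,0,0,0]
    - [-1,0,0,0.12,0,0,0]
    - [-1,0,0,0.18,0,0,0]
    - [-1,0,0,0.25,0,0,0]
    - [-1,0,0,0.32,0,0,0]
    - [-1,0,0,0.35,0,0,0]
    - [-1,0,0,0.35,0,0,0]

```text
t: 14.75
ee_pos: [563.5, 192.1, 297.7]
tool_rot: [0.001, 0.748, 0.664, 0.003]
force: [0.4, -0.4, -0.5]
finger_gap: 16.1
grasp_force: 58.7
```

Run:
```python
from red import *
s=robot.state();print(s["t"],s["ee_pos"],s["tool_rot"],s["force"],np.round(s["joint_pos"],2))
C=cam("wrist");im=robot.get_image("wrist");cv2.imwrite("pics/w7.png",im)
a,b=cam("top"),cam("scene")
for q in robot.spot_point("wrist","tube_red")[:1]: print(np.array(q["xy"]),round(q["score"],2),"foot proj exp",proj(C,np.array(s["ee_pos"])-[0,0,61.5]))
T=sorted(reds("top",(340,390,190,290)),key=lambda c:c[0]); S=sorted(reds("scene",(335,370,190,290)),key=lambda c:c[0]); print(T,S)
# plan
psi=np.deg2rad(14.6);t=np.pi/6
z=np.array([-np.sin(t)*np.cos(psi),-np.sin(t)*np.sin(psi),np.cos(t)]);w=np.array([559.7,-174.2,82])
q=s["tool_rot"];R0=R.from_quat([q[1],q[2],q[3],q[0]]); d=-R0.as_matrix()[:,2]
rv=np.cross(d,z);rv=rv/np.linalg.norm(rv)*np.arccos(d@z); print("rotvec scaled",np.round(rv/np.pi,4))
tgt=w+z*(50+61.5); print("TCP target",tgt,"shift",np.round((tgt-s["ee_pos"])/600,4),"pre(+60 out)",np.round((tgt+60*z-s["ee_pos"])/600,4))
```

```text
14.75 [563.5 192.1 297.7] [0.  0.7 0.7 0. ] [ 0.4 -0.4 -0.5] [-0.6  0.6  0.4  1.6 -0.2  1.  -0.3]
[313.8 255.2] 0.77 foot proj exp [311.9 256.4]
[array([352.1, 240.1]), array([357.6, 241.6])] [array([344.5, 241.5]), array([348.8, 249.1])]
rotvec scaled [ 0.  -0.2 -0. ]
TCP target [ 505.8 -188.3  178.6] shift [-0.1 -0.6 -0.2] pre(+60 out) [-0.1 -0.6 -0.1]
```

View pics/w7.png

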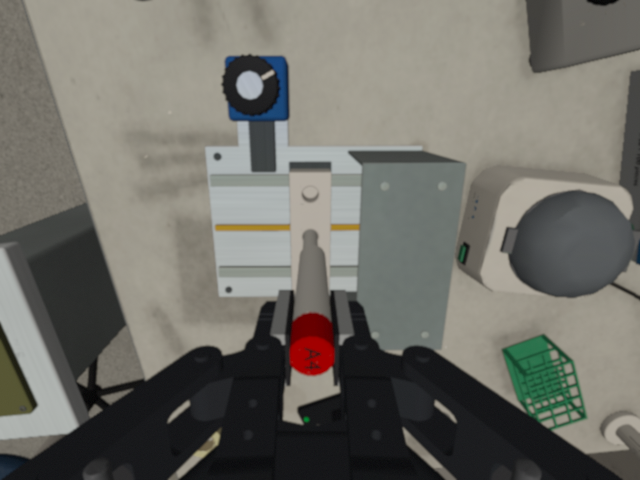

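The tube is held cleanly, with its foot at (313,255) where expected, and blue is still seated beneath. Carriage unmoved. I move to a standoff above the reader with the 30° tilt.

Emit:
jog_arm:
  motion:
    - [-1,-0.03,-0.07,0,0,0,0]
    - [-1,-0.06,-0.15,0,0.01,-0.03,0]
    - [-1,-0.09,-0.23,0,0.02,-0.07,0]
    - [-1,-0.11,-0.31,0,0.03,-0.11,0]
    - [-1,-0.13,-0.39,0,0.042,-0.15,0]
    - [-1,-0.1445,-0.47,0,0.042,-0.1613,0]
    - [-1,-0.1445,-0.55,-0.03,0.042,-0.1613,0]
    - [-1,-0.1445,-0.62,-0.06,0.042,-0.1613,0]
    - [-1,-0.1445,-0.6467,-0.08,0.042,-0.1613,0]
    - [-1,-0.1445,-0.6467,-0.08,0.042,-0.1613,0]

```text
t: 15.95
ee_pos: [481.4, -147.1, 259.4]
tool_rot: [0.117, 0.721, 0.642, 0.231]
force: [1.6, -0.8, 0.1]
finger_gap: 15.7
grasp_force: 58.7
```

```bash
cat > plan.py <<'E'
from red import *
np.set_printoptions(precision=4,suppress=True)
s=robot.state();print(s["t"],np.round(s["ee_pos"],1),s["force"],np.round(s["joint_pos"],2),s["finger_gap"])
psi=np.deg2rad(14.6);t=np.pi/6
z=np.array([-np.sin(t)*np.cos(psi),-np.sin(t)*np.sin(psi),np.cos(t)]);w=np.array([559.7,-174.2,82])
q=s["tool_rot"];d=-R.from_quat([q[1],q[2],q[3],q[0]]).as_matrix()[:,2]
rv=np.cross(d,z);rv=rv/np.linalg.norm(rv)*np.arccos(d@z); print("rot",rv/np.pi,"foot rel",(s["ee_pos"]+d*-61.5-w)@z)
for k in (30,0): print(k,(w+z*(111.5+k)-s["ee_pos"])/600)
C=cam("wrist");im=robot.get_image("wrist")
h=cv2.cvtColor(cv2.resize(im,None,fx=2,fy=2),cv2.COLOR_BGR2HSV);print("window expected px",proj(C,w),"foot px",proj(C,s["ee_pos"]-d*61.5))
for n in("reader_window","tube_red"):
  for a in robot.spot_point("wrist",n)[:1]: print(n,np.array(a["xy"]),a["score"])
E
python3 plan.py
```

```text
15.95 [ 481.4 -147.1  259.4] [ 1.6264 -0.825   0.1129] [ 0.81  0.46 -0.58  2.28 -0.99  0.05  1.2 ] 15.707936629691027
rot [-0.0007  0.     -0.0004] foot rel 126.57794817741801
30 [ 0.0163 -0.075  -0.0914]
0 [ 0.0405 -0.0687 -0.1347]
window expected px [301.9227 258.7108] foot px [312.6784 255.89  ]
reader_window [300.  257.4] 0.68
tube_red [309.8 256.2] 0.7
```

The arm is near limits here (j5 -0.99, j6 0.05) and short of the target. I fit a quick kinematic model from the logged samples to find a better elbow configuration or tool roll.

```bash
cat > kin.py <<'E'
from h import *
from scipy.optimize import least_squares
import itertools
s=robot.state()
D=[([-1.083,.689,-.195,1.565,.157,.902,-.215],[273.975,561.776,231.317],[0,.215,.977,0]),
([-.435,.468,-.22,1.604,.111,1.081,.43],[490.638,260.78,351.545],[0,.226,.974,0]),
([-.38,.759,-.407,1.677,.395,.787,1.02],[522.573,307.465,171.71],[0,-.207,.978,0]),
([-.75974,.92112,.27482,1.76039,-.44591,.52678,-.66174],[520.231,306.095,61.22],[0,.851,.526,-.002]),
([0.80877,0.46,-0.58,2.28,-0.99,0.05,1.2],[481.4,-147.1,259.4],[.117,.721,.642,.231])]
import os,pickle
if not os.path.exists("d5.pkl"): pickle.dump((s["joint_pos"],s["ee_pos"],s["tool_rot"]),open("d5.pkl","wb"))
D[4]=pickle.load(open("d5.pkl","rb"))
E3=np.eye(3)
def fk(q,p,sg):
    h,x0,L1,e1,L2,e2,L3,L0,y7=p
    A=R.identity();P=np.array([0,0,h])
    A=A*R.from_rotvec(E3[2]*sg[0]*q[0]); P=P+A.apply([x0,0,L0*0])
    A=A*R.from_rotvec(E3[1]*q[1]);
    A=A*R.from_rotvec(E3[2]*sg[1]*q[2]); P=P+A.apply([e1,0,L1])
    A=A*R.from_rotvec(E3[1]*q[3]); P=P+A.apply([-e1*0+L0,0,0])
    A=A*R.from_rotvec(E3[2]*sg[2]*q[4]); P=P+A.apply([e2,0,L2])
    A=A*R.from_rotvec(E3[1]*q[5]); A=A*R.from_rotvec(E3[2]*(sg[3]*q[6]+y7)); P=P+A.apply([0,0,L3])
    return P,A
def res(p,sg):
    o=[]
    for q,x,r in D:
        P,A=fk(q,p,sg); o+=list(P-x); o+=list((A.inv()*R.from_quat([r[1],r[2],r[3],r[0]])).as_rotvec()*300)
    return np.array(o)
if __name__=="__main__":
    best=None
    for sg in itertools.product((1,-1),repeat=4):
        for y in (0,np.pi/2,np.pi,-np.pi/2):
            r=least_squares(res,[300,0,400,0,400,0,250,0,y],args=(sg,))
            if best is None or r.cost<best[0]: best=(r.cost,sg,r.x)
    print(best); print(np.round(res(best[2],best[1]).reshape(-1,6),1)); pickle.dump(best,open("kin.pkl","wb"))
E
python3 kin.py
```

```text
(np.float64(3026.169757753703), (-1, -1, -1, -1), array([ 638.42217214,   78.89745618,  764.94008542, -252.09967093,
        458.35751682, -111.77148768,  771.38321807,  239.37382653,
          1.56675887]))
[[-25.2  30.4   1.7   0.3  -0.2  -5. ]
 [-31.1  15.4 -17.4   0.3  -0.1   1.1]
 [-14.2  18.9   8.9   0.    0.3   1.5]
 [-22.1  40.3  12.7  -0.2   0.    1.1]
 [  1.5  -0.1  -5.9  -0.   -0.    1.2]]
```

```bash
cat > kin2.py <<'E'
from kin import *
def rots(q):
    out=[];A=R.identity()
    for k,(ax,sg) in enumerate([(2,-1),(1,1),(2,-1),(1,1),(2,-1),(1,1),(2,-1)]):
        A=A*R.from_rotvec(E3[ax]*sg*q[k]); out.append(A.as_matrix())
    out[6]=out[6]@R.from_rotvec(E3[2]*np.pi/2).as_matrix(); return out
# columns: h, j1:x,y ; j3: x,y,z(L1); j4: x,z ; j5: x,y,z(L2); j6:x,z ; j7:z x y
def row(q):
    M=rots(q); return np.c_[E3[2],M[0][:,0],M[0][:,1],M[2],M[3][:,[0]],M[4],M[5][:,[0]],M[6][:,2]]
lam=np.array([0,.05,.05,.05,.05,0,.05,.05,.05,0,.05,0])
def fit():
    A=np.vstack([row(q) for q,_,_ in D]);b=np.concatenate([x for _,x,_ in D]); pr=np.zeros(12)
    v=np.linalg.lstsq(np.vstack([A,np.diag(lam)]),np.r_[b,lam*pr],rcond=None)[0]; return v,(A@v-b).reshape(-1,3)
LO=np.array([-3.01,-.46,-1.47,.13,-1,.04,-2.66]);HI=np.array([3.01,2.08,1.51,2.56,4.14,2.09,2.66])
if __name__=="__main__":
    np.set_printoptions(precision=2,suppress=True)
    v,e=fit();print(v);print(e)
    psi=np.deg2rad(14.6);t=np.pi/6
    z=np.array([-np.sin(t)*np.cos(psi),-np.sin(t)*np.sin(psi),np.cos(t)]);w=np.array([559.7,-174.2,82])
    rng=np.random.default_rng(0); sols=[]
    for k in (0,60):
        tgt=w+z*(111.5+k)
        for i in range(150):
            q0=rng.uniform(np.maximum(LO,[-1.5,0,-1.2,.8,-.9,.1,-2.2]),np.minimum(HI,[1.5,1.5,1.2,2.3,3,1.5,2.2]))
            r=least_squares(lambda q:np.r_[row(q)@v-tgt,300*(rots(q)[6][:,2]+z),.5*(q-(LO+HI)/2)*[0,0,1,0,1,0,1]],q0,bounds=(LO,HI))
            g=np.linalg.norm((row(r.x)@v-tgt))
            M=rots(r.x)[6]; sols.append((k,g,np.min(np.minimum(r.x-LO,HI-r.x)),np.rad2deg(np.arctan2(M[1,0],M[0,0])),r.x))
    for k in(0,60):
        for q in sorted([a for a in sols if a[0]==k and a[1]<5],key=lambda a:-a[2])[:6]: print(k,round(q[1],1),round(q[2],2),"xaxis az",round(q[3]),q[4])
E
python3 kin2.py
```

```text
[345.55   0.48 -19.22   1.68 -26.14 561.27  -1.61   0.69  -0.88 343.12
  -0.09 331.35]
[[ 0.1   0.08  0.09]
 [-0.11  0.08 -0.07]
 [ 0.02 -0.02  0.08]
 [-0.1  -0.04 -0.11]
 [ 0.   -0.04  0.02]]
0 0.0 0.2 xaxis az 180 [ 0.99  0.74 -0.84  2.26  2.06  0.24 -0.  ]
0 0.0 0.2 xaxis az 180 [ 0.99  0.74 -0.84  2.26  2.06  0.24 -0.  ]
0 0.0 0.2 xaxis az 180 [ 0.99  0.74 -0.84  2.26  2.06  0.24  0.  ]
0 0.0 0.2 xaxis az 180 [ 0.99  0.74 -0.84  2.26  2.06  0.24  0.  ]
0 0.0 0.2 xaxis az 180 [ 0.99  0.74 -0.84  2.26  2.06  0.24  0.  ]
0 0.0 0.2 xaxis az 180 [ 0.99  0.74 -0.84  2.26  2.06  0.24 -0.  ]
60 0.0 0.0 xaxis az 135 [ 1.    0.57 -0.73  2.26  1.29  0.04 -0.  ]
60 0.0 0.0 xaxis az 135 [ 1.    0.57 -0.73  2.26  1.29  0.04 -0.  ]
60 0.0 0.0 xaxis az 135 [ 1.    0.57 -0.73  2.26  1.29  0.04  0.  ]
60 0.0 0.0 xaxis az 135 [ 1.    0.57 -0.73  2.26  1.29  0.04  0.  ]
60 0.0 0.0 xaxis az 135 [ 1.    0.57 -0.73  2.26  1.29  0.04 -0.  ]
60 0.0 0.0 xaxis az 135 [ 1.    0.57 -0.73  2.26  1.29  0.04 -0.  ]
```

```bash
cat > fam.py <<'E'
from kin2 import *
np.set_printoptions(precision=2,suppress=True)
v,_=fit(); psi=np.deg2rad(14.6);t=np.pi/6
z=np.array([-np.sin(t)*np.cos(psi),-np.sin(t)*np.sin(psi),np.cos(t)]);w=np.array([559.7,-174.2,82])
T0=R.from_quat([0.747,.665,0,0]); T1=R.from_rotvec(np.array([.042,-.1613,0])*np.pi)*T0
def ik(tgt,Rt,j3,q0):
    f=lambda q:np.r_[row(q)@v-tgt,300*(Rt.inv()*R.from_matrix(rots(q)[6])).as_rotvec(),100*(q[2]-j3)]
    r=least_squares(f,np.clip(q0,LO+1e-3,HI-1e-3),bounds=(LO,HI)); return r.x,np.linalg.norm(r.fun)
if __name__=="__main__":
  for roll in (0,-40,-80,40,80):
    Rt=R.from_rotvec(np.deg2rad(roll)*z)*T1
    for j3 in (-1.2,-.9,-.6,-.3,0,.3,.6,.9,1.2):
      b=min((ik(w+z*111.5,Rt,j3,[.3+s,.7,j3,2.2,a,.3,c]) for s,a,c in ((.5,0,0),(-.5,0,0),(.5,1.5,-1),(-.5,1.5,-1),(0,1,1))),key=lambda r:r[1])
      if b[1]<2: print(roll,j3,b[0])
E
python3 fam.py
```

```text
0 -1.2 [ 1.16  0.9  -1.2   2.25  1.74  0.53 -1.37]
0 -0.9 [ 1.02  0.76 -0.9   2.25  1.97  0.28 -1.62]
0 -0.6 [ 0.86  0.68 -0.6   2.26  2.88  0.13 -2.54]
-40 -1.2 [ 1.16  0.9  -1.2   2.25  1.74  0.53 -2.07]
-40 -0.9 [ 1.02  0.76 -0.9   2.25  1.97  0.28 -2.32]
-80 -0.6 [ 0.86  0.68 -0.6   2.26  2.88  0.13  2.35]
-80 -0.3 [ 0.67  0.64 -0.3   2.27  3.98  0.21  1.23]
40 -1.2 [ 1.16  0.9  -1.2   2.25  1.74  0.53 -0.68]
40 -0.9 [ 1.02  0.76 -0.9   2.25  1.97  0.28 -0.92]
40 -0.6 [ 0.86  0.68 -0.6   2.26  2.88  0.13 -1.84]
80 -1.2 [ 1.16  0.9  -1.2   2.25  1.74  0.53  0.02]
80 -0.9 [ 1.02  0.76 -0.9   2.25  1.97  0.28 -0.22]
80 -0.6 [ 0.86  0.68 -0.6   2.26  2.88  0.13 -1.14]
80 -0.3 [ 0.67  0.64 -0.3   2.27  3.98  0.22 -2.26]
```

The model fits to 0.1 mm. The final pose needs j3 of about -0.9 to -1.2 and j5 of about 1.8, with +80° of tool roll best centred. I simulate the controller's differential IK on the logged moves to plan a path there.

```bash
cat > sim.py <<'E'
from fam import *
def fkp(q): return row(q)@v, R.from_matrix(rots(q)[6])
def jac(q):
    p0,R0=fkp(q);J=np.zeros((6,7))
    for i in range(7):
        d=q.copy();d[i]+=1e-5;p,Rr=fkp(d);J[:3,i]=(p-p0)/1e-5/1000;J[3:,i]=(Rr*R0.inv()).as_rotvec()/1e-5
    return J
def step(q,dp,dr,lam,kn,mid):
    J=jac(q);free=np.ones(7,bool);e=np.r_[dp/1000,dr]
    Ji=J.T@np.linalg.inv(J@J.T+lam**2*np.eye(6))
    dq=Ji@e+(np.eye(7)-Ji@J)@(kn*(mid-q))
    return np.clip(q+dq,LO,HI)
def move(q,rows,lam=.02,kn=0,mid=None,n=5,start=None):
    """rows: absolute (shift mm, Rot) relative to start"""
    mid=q if mid is None else mid
    cp,cR=fkp(q) if start is None else start; p0,R0=cp,cR
    for sh,rv in rows:
        tp=p0+np.array(sh)*600;tR=R.from_rotvec(np.array(rv)*np.pi)*R0
        d=tp-cp;a=(tR*cR.inv()).as_rotvec()
        s=min(1,50/max(np.linalg.norm(d),1e-9),np.deg2rad(8.59)/max(np.linalg.norm(a),1e-9))
        for k in range(n):
            cp=cp+d*s/n;cR=R.from_rotvec(a*s/n)*cR
            p,Rq=fkp(q);q=step(q,cp-p,(cR*Rq.inv()).as_rotvec(),lam,kn,mid)
    return q,(cp,cR)
if __name__=="__main__":
    qs=np.array(D[0][0])
    for kn in (0,.02,.05):
      for nm,mid in (("hold0",qs),("mid",(LO+HI)/2),("zero35",np.array([0,.7,0,1.6,0,.9,0]))):
        q,c=move(qs,[((.1,-.1,.15),(0,0,0))]+[((.36,-.5,.2),(0,0,0))]*9,kn=kn,mid=mid); q1=q
        q,c=move(np.array(D[1][0]),[((.054,.076,-.3),(0,0,.278))]*9,kn=kn,mid=mid)
        print(kn,nm,q1,q)
    print("act",D[1][0],D[2][0])
E
python3 sim.py
```

```text
0 hold0 [-0.44  0.47 -0.22  1.6   0.11  1.08  0.43] [-0.38  0.76 -0.4   1.68  0.39  0.79  1.03]
0 mid [-0.44  0.47 -0.22  1.6   0.11  1.08  0.43] [-0.38  0.76 -0.4   1.68  0.39  0.79  1.03]
0 zero35 [-0.44  0.47 -0.22  1.6   0.11  1.08  0.43] [-0.38  0.76 -0.4   1.68  0.39  0.79  1.03]
0.02 hold0 [-0.45  0.47 -0.2   1.6   0.1   1.08  0.44] [-0.36  0.76 -0.43  1.68  0.42  0.8   1.  ]
0.02 mid [-0.22  0.51 -0.59  1.59  0.3   1.13  0.24] [-0.21  0.83 -0.74  1.67  0.67  0.92  0.78]
0.02 zero35 [-0.4   0.47 -0.28  1.6   0.14  1.09  0.4 ] [-0.35  0.77 -0.46  1.68  0.44  0.8   0.98]
0.05 hold0 [-0.45  0.47 -0.19  1.6   0.1   1.08  0.44] [-0.35  0.77 -0.46  1.68  0.44  0.8   0.98]
0.05 mid [-0.13  0.54 -0.76  1.59  0.4   1.17  0.15] [-0.14  0.88 -0.9   1.66  0.79  1.    0.68]
0.05 zero35 [-0.38  0.48 -0.32  1.6   0.16  1.09  0.38] [-0.33  0.77 -0.49  1.67  0.47  0.81  0.95]
act [-0.435, 0.468, -0.22, 1.604, 0.111, 1.081, 0.43] [-0.38, 0.759, -0.407, 1.677, 0.395, 0.787, 1.02]
```

The pure minimum-norm IK reproduces the logged moves exactly. I untilt and retreat, then plan from that state.

Emit:
jog_arm:
  motion:
    - [-1,0.01,0.05,0.04,-0.01,0.04,0]
    - [-1,0.02,0.1,0.08,-0.021,0.08,0]
    - [-1,0.03,0.15,0.1,-0.032,0.12,0]
    - [-1,0.04,0.15,0.1,-0.042,0.1613,0]
    - [-1,0.04,0.15,0.1,-0.042,0.1613,0]
    - [-1,0.04,0.15,0.1,-0.042,0.1613,0]
    - [-1,0.04,0.15,0.1,-0.042,0.1613,0]

```text
t: 16.8
ee_pos: [507.1, -52.6, 322.8]
tool_rot: [0.001, 0.745, 0.667, -0.001]
force: [0.9, 0.9, -0.9]
finger_gap: 16.1
grasp_force: 58.6
```

```bash
cat > search.py <<'E'
from sim import *
s=robot.state();q0=np.array(s["joint_pos"]);print(s["t"],s["ee_pos"],s["tool_rot"],q0)
print("fk err",fkp(q0)[0]-s["ee_pos"])
fin=w+z*111.5
def go(q,c,tp,tR):   # drive to absolute pose in straight rows
    tr=[]
    for _ in range(40):
        d=tp-c[0];a=(tR*c[1].inv()).as_rotvec()
        if np.linalg.norm(d)<.1 and np.linalg.norm(a)<1e-3: break
        sc=min(1,40/max(np.linalg.norm(d),1e-9),np.deg2rad(7)/max(np.linalg.norm(a),1e-9))
        c2=(c[0]+d*sc,R.from_rotvec(a*sc)*c[1])
        for k in (1,2):
            cc=(c[0]+d*sc*k/2,R.from_rotvec(a*sc*k/2)*c[1]);p,Rq=fkp(q);q=step(q,cc[0]-p,(cc[1]*Rq.inv()).as_rotvec(),.02,0,q)
            tr.append(np.r_[q,np.linalg.norm(fkp(q)[0]-cc[0]),(cc[0]-cc[1].as_matrix()[:,2]*-61.5-w)@z])
        c=c2
    return q,c,tr
if __name__=="__main__":
    rng=np.random.default_rng(1);best=[]
    c0=(np.array(s["ee_pos"]),R.from_quat(np.r_[s["tool_rot"][1:],s["tool_rot"][0]]))
    import time;t0=time.time()
    while time.time()-t0<330:
        A=np.round([rng.uniform(450,600),rng.uniform(-250,150),rng.uniform(270,400)],-1);ra=np.round(rng.uniform(-60,170),-1)
        B=np.round([rng.uniform(460,580),rng.uniform(-250,50),rng.uniform(260,340)],-1);rb=np.round(rng.uniform(0,150),-1); 
        rf=np.clip(np.round(rb+rng.uniform(-60,60),-1),-10,150)
        q,c=q0,c0;tr=[]
        for p,Rr in ((A,R.from_rotvec([0,0,np.deg2rad(ra)])*T0),(B,R.from_rotvec([0,0,np.deg2rad(rb)])*T0),(fin,R.from_rotvec(z*np.deg2rad(rf))*T1)):
            q,c,t_=go(q,c,p,Rr);tr+=t_
            a=np.array(tr); m=np.minimum(a[:,:7]-LO,HI-a[:,:7]).min()
            if m<.03 or a[:,7].max()>6: break
        else:
            best.append((m,A,ra,B,rb,rf,q,len(tr)))
    for b in sorted(best,key=lambda b:-b[0])[:8]: print(*b)
    print(len(best))
E
python3 search.py
```

```text
16.8 [507.14 -52.57 322.8 ] [ 0.    0.75  0.67 -0.  ] [-0.33  0.47  0.54  1.8  -0.28  0.95  0.22]
fk err [ 0.53 -0.03 -0.27]
0
```

```bash
cat > fast.py <<'E'
from fam import *
SG=np.array([-1,1,-1,1,-1,1,-1]);AX=[2,1,2,1,2,1,2]
def rot(ax,a):
    c,s=np.cos(a),np.sin(a)
    return np.array([[c,-s,0],[s,c,0],[0,0,1]]) if ax==2 else np.array([[c,0,s],[0,1,0],[-s,0,c]])
RY=rot(2,np.pi/2)
def fkj(q):
    A=np.eye(3);P=np.array([0,0,v[0]]);ax=[];o=[]
    for k in range(7):
        ax.append(SG[k]*A[:,AX[k]]);o.append(P);A=A@rot(AX[k],SG[k]*q[k])
        if k==0:P=P+A@[v[1],v[2],0]
        if k==2:P=P+A@v[3:6]
        if k==3:P=P+A[:,0]*v[6]
        if k==4:P=P+A@v[7:10]
        if k==5:P=P+A[:,0]*v[10]
    A=A@RY;P=P+A[:,2]*v[11]
    ax=np.array(ax);o=np.array(o)
    return P,A,np.vstack([np.cross(ax,P-o).T/1000,ax.T])
def lg(M): return R.from_matrix(M).as_rotvec()
def go(q,c,tp,tR,dp=25,da=5):
    d=tp-c[0];a=lg(tR@c[1].T);n=int(np.ceil(max(np.linalg.norm(d)/dp,np.rad2deg(np.linalg.norm(a))/da,1)));tr=[]
    dR=R.from_rotvec(a/n).as_matrix();p,Rr=c
    for i in range(n):
        p=p+d/n;Rr=dR@Rr
        P,A,J=fkj(q);e=np.r_[(p-P)/1000,lg(Rr@A.T)]
        q=q+J.T@np.linalg.solve(J@J.T+4e-4*np.eye(6),e)
        tr.append(np.r_[q,np.linalg.norm(p-P)])
        if ((q<LO+.03)|(q>HI-.03)).any(): return None,None,None
    return q,(tp,tR),np.array(tr)
def V(roll): return R.from_rotvec([0,0,np.deg2rad(roll)]).as_matrix()@T0.as_matrix()
def F(roll,tilt=30):
    k=np.array([.252,-.968,0]);zz=R.from_rotvec(k*np.deg2rad(tilt))
    zd=zz.apply([0,0,1]); return (R.from_rotvec(zd*np.deg2rad(roll))*zz*T0).as_matrix(), w+50*z+61.5*zd
E
cat > beam.py <<'E'
from fast import *
import time
s=robot.state();q0=np.array(s["joint_pos"]);P,A,_=fkj(q0);print(P-s["ee_pos"])
rng=np.random.default_rng(2);t0=time.time();res=[]
beam=[(q0[2],q0,(P,A),[])]
for depth in range(3):
    new=[];td=time.time()
    while time.time()-td<70:
        j,q,c,h=beam[rng.integers(len(beam))]
        p=np.round([rng.uniform(430,650),rng.uniform(-300,200),rng.uniform(270,450)],-1);r=np.round(rng.uniform(-120,170),-1)
        q1,c1,t_=go(q,c,p,V(r))
        if q1 is None: continue
        hh=h+[(p,r)];new.append((q1[2],q1,c1,hh))
        for rf in (r-40,r-20,r,r+20,r+40):
            for tl in (30,26):
                Ff,pf=F(rf,tl);q2,c2,t2=go(q1,c1,pf,Ff)
                if q2 is not None and np.linalg.norm(fkj(q2)[0]-pf)<4: res.append((np.minimum(q2-LO,HI-q2).min(),tl,rf,hh,q2))
    beam=sorted(new+beam,key=lambda b:b[0])[:12]
    print(depth,len(new),len(res),[np.round(b[0],2) for b in beam[:5]],beam[0][1],beam[0][3])
for r in sorted(res,key=lambda r:(len(r[3]),-r[0]))[:4]+sorted(res,key=lambda r:-r[0])[:6]: print(r)
E
python3 beam.py
```

```text
[ 0.53 -0.03 -0.27]
0 855 0 [np.float64(-0.33), np.float64(-0.32), np.float64(-0.28), np.float64(-0.27), np.float64(-0.26)] [ 0.08  0.51 -0.33  1.74  0.2   0.92  2.52] [(array([540.,  20., 290.]), np.float64(170.0))]
1 767 0 [np.float64(-0.35), np.float64(-0.34), np.float64(-0.33), np.float64(-0.33), np.float64(-0.33)] [ 0.13  0.33 -0.35  1.67  0.12  1.17  2.6 ] [(array([620., -80., 330.]), np.float64(160.0)), (array([490.,  10., 410.]), np.float64(170.0))]
2 753 0 [np.float64(-0.37), np.float64(-0.36), np.float64(-0.35), np.float64(-0.35), np.float64(-0.35)] [ 0.09  0.23 -0.37  1.72  0.09  1.21  2.55] [(array([540.,  20., 290.]), np.float64(170.0)), (array([440.,  40., 440.]), np.float64(170.0))]
```

```bash
cat > beam2.py <<'E'
from fast import *
import time,pickle,sys
s=robot.state();q0=np.array(s["joint_pos"]);P,A,_=fkj(q0)
rng=np.random.default_rng(5)
# backward look
for rf,j3 in ((80,-1.2),(80,-.9),(160,-1.2),(160,-.9)):
    Ff,pf=F(rf);b=min((ik(pf,R.from_matrix(Ff),j3,[1.1,.85,j3,2.25,1.8,.4,c]) for c in (-1,0,1,2)),key=lambda r:r[1])
    q,c,_=go(b[0],(pf,Ff),np.array([500,-150,300.]),V(rf)); print("back",rf,j3,b[0],b[1].round(2),"->",q)
res=[];beam=[(9,q0,(P,A),[])]
def sc(q): return q[2]-.5*min(q[4],1.5)
for depth in range(5):
    new=[];td=time.time()
    while time.time()-td<95:
        j,q,c,h=beam[rng.integers(len(beam))]
        p=np.round([rng.uniform(430,650),rng.uniform(-300,200),rng.uniform(290,480)],-1);r=np.round(rng.uniform(-60,220),-1)
        tl=np.round(rng.uniform(0,45),-1)*(rng.random()<.8);az=np.round(rng.uniform(0,360)/30)*30
        M=R.from_rotvec(np.deg2rad(tl)*np.array([np.cos(np.deg2rad(az)),np.sin(np.deg2rad(az)),0])).as_matrix()@V(r)
        q1,c1,t_=go(q,c,p,M)
        if q1 is None: continue
        hh=h+[(p,r,tl,az)];new.append((sc(q1),q1,c1,hh))
        if q1[2]<-.3 and q1[4]>.2:
          for rf in np.arange(0,221,20):
            Ff,pf=F(rf);q2,c2,t2=go(q1,c1,pf,Ff)
            if q2 is not None and np.linalg.norm(fkj(q2)[0]-pf)<4: res.append((np.minimum(q2-LO,HI-q2).min(),rf,hh,q2))
    beam=sorted(new+beam,key=lambda b:b[0])[:15]
    print(depth,len(new),len(res),[np.round(b[0],2) for b in beam[:4]],beam[0][1],beam[0][3],flush=True)
    if len(res)>5: break
for r in sorted(res,key=lambda r:-r[0])[:6]: print(r)
E
timeout 560 python3 beam2.py
```

```text
back 80 -1.2 [ 1.16  0.9  -1.2   2.25  1.74  0.53  0.02] 0.0 -> [ 0.88  0.7  -1.21  1.76  0.7   1.2   0.75]
back 80 -0.9 [ 1.02  0.76 -0.9   2.25  1.97  0.28 -0.23] 0.0 -> None
back 160 -1.2 [ 1.16  0.9  -1.2   2.25  1.74  0.53  1.42] 0.0 -> [ 0.88  0.7  -1.21  1.76  0.7   1.2   2.14]
back 160 -0.9 [ 1.02  0.76 -0.9   2.25  1.97  0.28  1.17] 0.0 -> None
0 5344 0 [np.float64(-0.95), np.float64(-0.94), np.float64(-0.93), np.float64(-0.86)] [ 0.56  0.62 -0.97  2.04 -0.05  0.22  2.19] [(array([560., 160., 310.]), np.float64(140.0), np.float64(40.0), np.float64(330.0))]
1 2268 39 [np.float64(-1.5), np.float64(-1.48), np.float64(-1.45), np.float64(-1.4)] [ 0.65  0.88 -1.28  1.67  0.44  0.94  2.59] [(array([ 640., -140.,  360.]), np.float64(140.0), np.float64(40.0), np.float64(270.0)), (array([570., 110., 300.]), np.float64(190.0), np.float64(30.0), np.float64(0.0))]
(np.float64(0.21228805863408953), np.int64(220), [(array([560., 160., 310.]), np.float64(140.0), np.float64(40.0), np.float64(330.0)), (array([ 430., -150.,  380.]), np.float64(200.0), np.float64(40.0), np.float64(180.0))], arr
[... 762 characters left out ...]
610., -260.,  370.]), np.float64(210.0), np.float64(40.0), np.float64(240.0))], array([ 0.99,  0.74, -0.84,  2.26,  2.08,  0.23,  2.11]))
(np.float64(0.18234741145735292), np.int64(200), [(array([560., 160., 310.]), np.float64(140.0), np.float64(40.0), np.float64(330.0)), (array([ 480., -260.,  450.]), np.float64(170.0), np.float64(40.0), np.float64(210.0))], array([ 0.98,  0.73, -0.82,  2.26,  2.13,  0.22,  1.7 ]))
(np.float64(0.1790596363718849), np.int64(200), [(array([490., 140., 300.]), np.float64(130.0), np.float64(40.0), np.float64(330.0)), (array([ 560., -150.,  320.]), np.float64(210.0), np.float64(40.0), np.float64(210.0))], array([ 0.98,  0.73, -0.82,  2.26,  2.13,  0.22,  1.7 ]))
```

Two-waypoint paths exist. I expand the best one into rows and check clearances.

```bash
cat > seg.py <<'E'
from fast import *
import sys
def M(r,tl,az): return R.from_rotvec(np.deg2rad(tl)*np.array([np.cos(np.deg2rad(az)),np.sin(np.deg2rad(az)),0])).as_matrix()@V(r)
WP={"A":(np.array([560,160,310.]),M(140,40,330)),"B":(np.array([430,-150,380.]),M(200,40,180)),"F":F(220)[::-1]}
def plan(keys):
    s=robot.state();q=np.array(s["joint_pos"]);c=fkj(q)[:2]; first=True;print(s["t"],s["ee_pos"],q,s["finger_gap"],s["force"])
    for k in keys:
        tp,tR=WP[k];d=tp-c[0];a=lg(tR@c[1].T);n=int(np.ceil(max(np.linalg.norm(d)/45,np.rad2deg(np.linalg.norm(a))/7.5)))
        if first: print(k,"n rows",n,"per row:",np.round(np.r_[d/600,a/np.pi]/n,5))
        q,c,tr=go(q,c,tp,tR)
        if q is None: print(k,"LIMIT");return
        print(k,"margin",np.minimum(tr[:,:7]-LO,HI-tr[:,:7]).min(0),"end",q,"perr",np.linalg.norm(fkj(q)[0]-tp).round(2))
        first=False
    
if __name__=="__main__": plan(sys.argv[1])
E
python3 seg.py ABF
```

```text
16.8 [507.14 -52.57 322.8 ] [-0.33  0.47  0.54  1.8  -0.28  0.95  0.22] 16.125598195209086 [ 0.88  0.9  -0.94]
A n rows 19 per row: [ 0.    0.02 -0.   -0.   -0.01  0.04]
A margin [2.45 0.78 0.5  0.43 0.65 0.11 0.47] end [ 0.56  0.62 -0.97  2.04 -0.05  0.22  2.19] perr 0.36
B margin [2.45 0.85 0.53 0.57 0.98 0.3  0.18] end [ 0.23  0.39 -0.68  1.99  0.88  1.36  2.48] perr 1.07
F margin [2.   0.83 0.6  0.28 1.91 0.21 0.13] end [ 1.01  0.75 -0.87  2.26  2.05  0.25  2.13] perr 3.03
```

```bash
sed -i 's|"per row:",np.round(np.r_\[d/600,a/np.pi\]/n,5)|"rows of 10:",[[round(float(x),3) for x in np.r_[d/600,a/np.pi]/n*min(10,n)*i/10] for i in range(1,11)]|' seg.py; python3 seg.py A
```

```text
16.8 [507.14 -52.57 322.8 ] [-0.33  0.47  0.54  1.8  -0.28  0.95  0.22] 16.125598195209086 [ 0.88  0.9  -0.94]
A n rows 19 rows of 10: [[0.005, 0.019, -0.001, -0.003, -0.015, 0.039], [0.009, 0.037, -0.002, -0.005, -0.029, 0.078], [0.014, 0.056, -0.003, -0.008, -0.044, 0.116], [0.018, 0.075, -0.004, -0.01, -0.059, 0.155], [0.023, 0.093, -0.005, -0.013, -0.074, 0.194], [0.028, 0.112, -0.007, -0.015, -0.088, 0.233], [0.032, 0.131, -0.008, -0.018, -0.103, 0.272], [0.037, 0.149, -0.009, -0.02, -0.118, 0.31], [0.041, 0.168, -0.01, -0.023, -0.133, 0.349], [0.046, 0.186, -0.011, -0.025, -0.147, 0.388]]
A margin [2.45 0.78 0.5  0.43 0.65 0.11 0.47] end [ 0.56  0.62 -0.97  2.04 -0.05  0.22  2.19] perr 0.36
```

Emit:
jog_arm:
  motion:
    - [-1,0.005,0.019,-0.001,-0.003,-0.015,0.039]
    - [-1,0.009,0.037,-0.002,-0.005,-0.029,0.078]
    - [-1,0.014,0.056,-0.003,-0.008,-0.044,0.116]
    - [-1,0.018,0.075,-0.004,-0.01,-0.059,0.155]
    - [-1,0.023,0.093,-0.005,-0.013,-0.074,0.194]
    - [-1,0.028,0.112,-0.007,-0.015,-0.088,0.233]
    - [-1,0.032,0.131,-0.008,-0.018,-0.103,0.272]
    - [-1,0.037,0.149,-0.009,-0.02,-0.118,0.31]
    - [-1,0.041,0.168,-0.01,-0.023,-0.133,0.349]
    - [-1,0.046,0.186,-0.011,-0.025,-0.147,0.388]

```text
t: 17.8
ee_pos: [532.0, 57.6, 312.8]
tool_rot: [0.169, 0.212, 0.953, 0.137]
force: [-0.3, -0.2, -0.1]
finger_gap: 15.7
grasp_force: 58.7
```

```bash
python3 seg.py ABF
```

```text
17.8 [532.03  57.57 312.75] [-0.    0.33 -0.13  2.11 -0.34  0.3   1.32] 15.705667067587058 [-0.29 -0.23 -0.11]
A n rows 9 rows of 10: [[0.005, 0.017, -0.0, -0.002, -0.014, 0.035], [0.009, 0.034, -0.001, -0.004, -0.027, 0.07], [0.014, 0.051, -0.001, -0.007, -0.041, 0.104], [0.019, 0.068, -0.002, -0.009, -0.054, 0.139], [0.023, 0.086, -0.002, -0.011, -0.068, 0.174], [0.028, 0.103, -0.003, -0.013, -0.081, 0.209], [0.033, 0.12, -0.003, -0.016, -0.095, 0.243], [0.037, 0.137, -0.003, -0.018, -0.108, 0.278], [0.042, 0.154, -0.004, -0.02, -0.122, 0.313], [0.046, 0.171, -0.004, -0.022, -0.135, 0.348]]
A margin [2.45 0.8  0.5  0.43 0.64 0.12 0.46] end [ 0.56  0.62 -0.97  2.04 -0.06  0.22  2.2 ] perr 0.33
B margin [2.45 0.85 0.53 0.56 0.97 0.3  0.17] end [ 0.22  0.39 -0.67  1.99  0.88  1.35  2.49] perr 1.07
F margin [2.   0.83 0.61 0.28 1.91 0.2  0.13] end [ 1.01  0.75 -0.86  2.26  2.06  0.25  2.12] perr 3.04
```

Emit:
jog_arm:
  motion:
    - [-1,0.005,0.017,0,-0.002,-0.014,0.035]
    - [-1,0.009,0.034,-0.001,-0.004,-0.027,0.07]
    - [-1,0.014,0.051,-0.001,-0.007,-0.041,0.104]
    - [-1,0.019,0.068,-0.002,-0.009,-0.054,0.139]
    - [-1,0.023,0.086,-0.002,-0.011,-0.068,0.174]
    - [-1,0.028,0.103,-0.003,-0.013,-0.081,0.209]
    - [-1,0.033,0.12,-0.003,-0.016,-0.095,0.243]
    - [-1,0.037,0.137,-0.003,-0.018,-0.108,0.278]
    - [-1,0.042,0.154,-0.004,-0.02,-0.122,0.313]
    - [-1,0.046,0.171,-0.004,-0.022,-0.135,0.348]

```text
t: 18.8
ee_pos: [559.6, 159.2, 310.1]
tool_rot: [0.267, -0.346, 0.873, 0.215]
force: [0.7, 0.5, -0.0]
finger_gap: 16.0
grasp_force: 58.7
```

```bash
python3 seg.py BF
```

```text
18.8 [559.59 159.17 310.08] [ 0.57  0.62 -0.97  2.04 -0.07  0.23  2.21] 15.96125590629285 [ 0.67  0.47 -0.01]
B n rows 14 rows of 10: [[-0.015, -0.037, 0.008, -0.031, 0.008, 0.023], [-0.031, -0.073, 0.017, -0.062, 0.016, 0.046], [-0.046, -0.11, 0.025, -0.093, 0.025, 0.069], [-0.062, -0.147, 0.033, -0.124, 0.033, 0.092], [-0.077, -0.183, 0.042, -0.155, 0.041, 0.114], [-0.092, -0.22, 0.05, -0.186, 0.049, 0.137], [-0.108, -0.257, 0.058, -0.217, 0.057, 0.16], [-0.123, -0.293, 0.067, -0.248, 0.066, 0.183], [-0.139, -0.33, 0.075, -0.279, 0.074, 0.206], [-0.154, -0.367, 0.083, -0.31, 0.082, 0.229]]
B margin [2.45 0.85 0.53 0.57 0.96 0.31 0.17] end [ 0.22  0.39 -0.67  1.99  0.88  1.35  2.49] perr 1.08
F margin [2.   0.83 0.61 0.28 1.9  0.2  0.13] end [ 1.01  0.75 -0.86  2.26  2.06  0.25  2.12] perr 3.04
```

The arm tracks the prediction exactly, so I continue to waypoint B.

Emit:
jog_arm:
  motion:
    - [-1,-0.015,-0.037,0.008,-0.031,0.008,0.023]
    - [-1,-0.031,-0.073,0.017,-0.062,0.016,0.046]
    - [-1,-0.046,-0.11,0.025,-0.093,0.025,0.069]
    - [-1,-0.062,-0.147,0.033,-0.124,0.033,0.092]
    - [-1,-0.077,-0.183,0.042,-0.155,0.041,0.114]
    - [-1,-0.092,-0.22,0.05,-0.186,0.049,0.137]
    - [-1,-0.108,-0.257,0.058,-0.217,0.057,0.16]
    - [-1,-0.123,-0.293,0.067,-0.248,0.066,0.183]
    - [-1,-0.139,-0.33,0.075,-0.279,0.074,0.206]
    - [-1,-0.154,-0.367,0.083,-0.31,0.082,0.229]

```text
t: 19.8
ee_pos: [468.5, -62.2, 361.0]
tool_rot: [-0.117, -0.673, 0.724, -0.095]
force: [0.5, -0.1, -0.5]
finger_gap: 15.8
grasp_force: 58.7
```

```bash
python3 seg.py BF
```

```text
19.8 [468.51 -62.16 360.99] [ 0.3   0.42 -0.7   1.79  0.56  1.24  2.44] 15.845778621982168 [ 0.48 -0.08 -0.52]
B n rows 4 rows of 10: [[-0.007, -0.015, 0.003, -0.012, 0.003, 0.009], [-0.013, -0.029, 0.006, -0.025, 0.007, 0.018], [-0.02, -0.044, 0.009, -0.037, 0.01, 0.027], [-0.026, -0.059, 0.013, -0.05, 0.014, 0.036], [-0.033, -0.073, 0.016, -0.062, 0.017, 0.045], [-0.039, -0.088, 0.019, -0.074, 0.02, 0.054], [-0.046, -0.103, 0.022, -0.087, 0.024, 0.063], [-0.052, -0.117, 0.025, -0.099, 0.027, 0.073], [-0.059, -0.132, 0.028, -0.112, 0.031, 0.082], [-0.065, -0.147, 0.032, -0.124, 0.034, 0.091]]
B margin [2.73 0.85 0.78 0.57 1.61 0.74 0.17] end [ 0.21  0.39 -0.66  1.99  0.88  1.35  2.49] perr 0.98
F margin [2.   0.83 0.61 0.28 1.9  0.19 0.13] end [ 1.01  0.75 -0.86  2.26  2.07  0.25  2.11] perr 3.04
```

Emit:
jog_arm:
  motion:
    - [-1,-0.013,-0.029,0.006,-0.025,0.007,0.018]
    - [-1,-0.026,-0.059,0.013,-0.05,0.014,0.036]
    - [-1,-0.039,-0.088,0.019,-0.074,0.02,0.054]
    - [-1,-0.052,-0.117,0.025,-0.099,0.027,0.073]
    - [-1,-0.065,-0.147,0.032,-0.124,0.034,0.091]
    - [-1,-0.065,-0.147,0.032,-0.124,0.034,0.091]

```text
t: 20.4
ee_pos: [428.4, -150.4, 379.4]
tool_rot: [0.268, 0.737, -0.583, 0.211]
force: [0.7, -0.4, 0.1]
finger_gap: 15.9
grasp_force: 58.7
```

```bash
python3 seg.py F
python3 - <<'E'
from seg import *
s=robot.state();q=np.array(s["joint_pos"]);c=fkj(q)[:2];_,_,tr=go(q,c,*WP["F"])
for r in tr:
    P,A,_=fkj(r[:7]);f=P+A[:,2]*61.5-w;print((f@z).round(),np.linalg.norm(f-f@z*z).round(),end="; ")
E
```

```text
20.4 [ 428.39 -150.44  379.35] [ 0.21  0.39 -0.66  2.    0.88  1.35  2.49] 15.876361368508414 [ 0.69 -0.36  0.14]
F n rows 8 rows of 10: [[0.013, -0.006, -0.033, 0.023, -0.012, 0.016], [0.025, -0.013, -0.067, 0.046, -0.025, 0.033], [0.038, -0.019, -0.1, 0.068, -0.037, 0.049], [0.051, -0.026, -0.134, 0.091, -0.049, 0.065], [0.064, -0.032, -0.167, 0.114, -0.062, 0.081], [0.076, -0.039, -0.201, 0.137, -0.074, 0.098], [0.089, -0.045, -0.234, 0.159, -0.086, 0.114], [0.102, -0.052, -0.268, 0.182, -0.098, 0.13], [0.114, -0.058, -0.301, 0.205, -0.111, 0.146], [0.127, -0.065, -0.335, 0.228, -0.123, 0.163]]
F margin [2.   0.83 0.61 0.28 1.9  0.19 0.13] end [ 1.01  0.75 -0.86  2.26  2.07  0.25  2.11] perr 3.04
261.0 21.0; 241.0 18.0; 220.0 16.0; 200.0 13.0; 180.0 12.0; 161.0 10.0; 142.0 9.0; 123.0 8.0; 105.0 7.0; 88.0 5.0; 72.0 8.0; 52.0 2.0;
```

Emit:
jog_arm:
  motion:
    - [-1,0.013,-0.006,-0.033,0.023,-0.012,0.016]
    - [-1,0.025,-0.013,-0.067,0.046,-0.025,0.033]
    - [-1,0.038,-0.019,-0.1,0.068,-0.037,0.049]
    - [-1,0.051,-0.026,-0.134,0.091,-0.049,0.065]
    - [-1,0.064,-0.032,-0.167,0.114,-0.062,0.081]
    - [-1,0.076,-0.039,-0.201,0.137,-0.074,0.098]
    - [-1,0.089,-0.045,-0.234,0.159,-0.086,0.114]
    - [-1,0.102,-0.052,-0.268,0.182,-0.098,0.13]
    - [-1,0.108,-0.055,-0.285,0.194,-0.105,0.138]
    - [-1,0.108,-0.055,-0.285,0.194,-0.105,0.138]

```text
t: 21.4
ee_pos: [494.1, -186.4, 206.9]
tool_rot: [-0.112, 0.843, -0.49, 0.193]
force: [-0.6, 0.5, -0.7]
finger_gap: 15.8
grasp_force: 58.6
```

```bash
python3 seg.py F
```

```text
21.4 [ 494.11 -186.4   206.94] [ 0.83  0.6  -0.7   2.27  1.8   0.25  2.21] 15.812151727565967 [-0.58  0.54 -0.73]
F n rows 2 rows of 10: [[0.002, -0.0, -0.005, 0.003, -0.002, 0.003], [0.004, -0.0, -0.01, 0.006, -0.004, 0.006], [0.005, -0.001, -0.014, 0.009, -0.006, 0.008], [0.007, -0.001, -0.019, 0.012, -0.008, 0.011], [0.009, -0.001, -0.024, 0.016, -0.01, 0.014], [0.011, -0.001, -0.029, 0.019, -0.012, 0.017], [0.012, -0.001, -0.034, 0.022, -0.014, 0.019], [0.014, -0.002, -0.038, 0.025, -0.016, 0.022], [0.016, -0.002, -0.043, 0.028, -0.018, 0.025], [0.018, -0.002, -0.048, 0.031, -0.02, 0.028]]
F margin [2.   1.13 0.6  0.29 2.1  0.21 0.51] end [ 1.01  0.75 -0.87  2.26  2.04  0.25  2.14] perr 2.97
```

Emit:
jog_arm:
  motion:
    - [-1,0.005,-0.001,-0.014,0.009,-0.006,0.008]
    - [-1,0.01,-0.001,-0.027,0.018,-0.012,0.016]
    - [-1,0.014,-0.002,-0.038,0.025,-0.016,0.022]
    - [-1,0.018,-0.002,-0.048,0.031,-0.02,0.028]
    - [-1,0.018,-0.002,-0.048,0.031,-0.02,0.028]
    - [-1,0.018,-0.002,-0.048,0.031,-0.02,0.028]

```text
t: 22.0
ee_pos: [506.4, -184.6, 180.9]
tool_rot: [-0.177, 0.852, -0.455, 0.192]
force: [0.7, 0.6, -0.4]
finger_gap: 15.4
grasp_force: 58.6
```

```bash
cat > chk.py <<'E'
from seg import *
s=robot.state();q=s["tool_rot"];A=R.from_quat([q[1],q[2],q[3],q[0]]).as_matrix()
Wm=np.c_[np.cross([-np.sin(psi),np.cos(psi),0],z),[-np.sin(psi),np.cos(psi),0],z]
print(s["t"],s["ee_pos"],"foot in window",Wm.T@(s["ee_pos"]+A[:,2]*61.5-w),"angle",np.arccos(-A[:,2]@z),s["joint_pos"],np.abs(s["qvel"]).max(),s["finger_gap"],s["grasp_force"])
C=cam("wrist");im=robot.get_image("wrist");cv2.imwrite("pics/w8.png",im)
print("px expected: window",proj(C,w),"foot",proj(C,s["ee_pos"]+A[:,2]*61.5))
for n in("reader_window","tube_red"):
    for a in robot.spot_point("wrist",n)[:1]: print(n,np.array(a["xy"]),a["score"])
from red import reds
print(reds("top",(340,390,190,290)),reds("scene",(335,370,190,290)))
im=robot.get_image("scene");cv2.imwrite("pics/s8.png",np.hstack([cv2.resize(im[120:270,260:460],None,fx=3,fy=3,interpolation=cv2.INTER_CUBIC)]))
for n in ("top","scene"):
    for a in robot.spot_point(n,"reader_window")[:1]: print(n,np.array(a["xy"]),"expected",proj(cam(n),w))
    for a in robot.spot_point(n,"tube_red")[:1]: print(n,"tube",np.array(a["xy"]),"expected",proj(cam(n),s["ee_pos"]+A[:,2]*61.5))
E
python3 chk.py
```

```text
22.0 [ 506.38 -184.57  180.92] foot in window [ 2.79  3.35 51.27] angle 0.0045425472722361755 [ 1.    0.75 -0.87  2.26  2.03  0.25  2.15] 0.013667673518744065 15.378930729704292 58.644540421664715
px expected: window [315.59 228.7 ] foot [310.1  256.79]
reader_window [310.9 228.4] 0.78
[array([352.1, 240.1]), array([357.6, 241.5])] [array([344.5, 241.6]), array([348.8, 249.1])]
top [457.  236.2] expected [453.7 236.7]
top tube [458.5 243.5] expected [460.4 246.1]
scene [405.7 206.9] expected [409.1 209. ]
scene tube [418.4 197.8] expected [416.2 197.7]
```

View pics/s8.png

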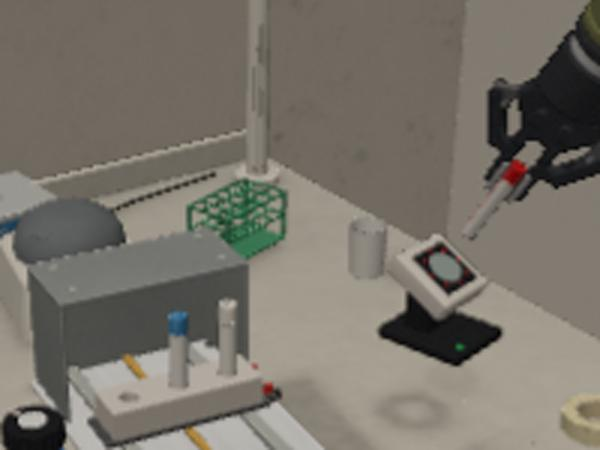

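The scene crop shows the tube's foot pointing at the reader glass, with blue and white seated and the line at the pointer. I refine the window position from the close wrist picture before the last correction.

Run:
```python
from red import *
im=cv2.imread("pics/w8.png");h=cv2.cvtColor(cv2.resize(im,None,fx=4,fy=4,interpolation=cv2.INTER_CUBIC),cv2.COLOR_BGR2HSV)
m=(((h[...,0]<10)|(h[...,0]>170))&(h[...,1]>110)&(h[...,2]>60)).astype(np.uint8)
k,l,st,ce=cv2.connectedComponentsWithStats(m)
for i in range(1,k):
    if st[i][4]>40: print((ce[i]-1.5)/4,st[i][4])
cv2.imwrite("pics/w8c.png",cv2.resize(im[130:430,180:460],None,fx=2,fy=2))
```

```text
[ 60.2 190.3] 406
[325.9 201.1] 813
[302.5 202.6] 803
[343.1 215.9] 781
[287.5 219.6] 779
[344.  237.9] 752
[289.5 241.4] 760
[329.  253.8] 729
[311.5 344.6] 39411
```

View pics/w8c.png

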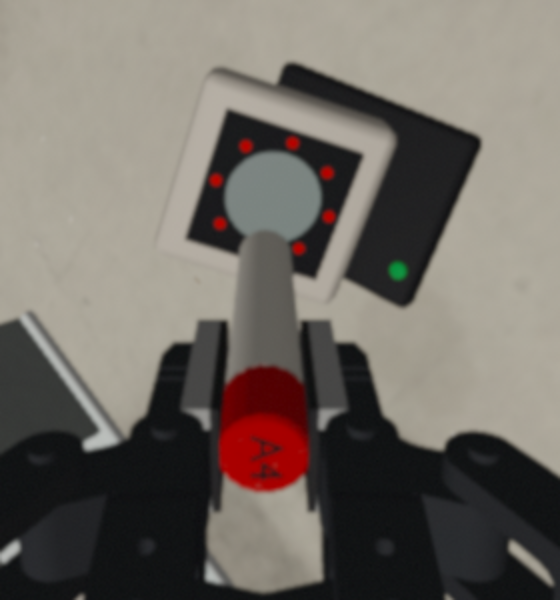

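Seven dots are visible around the glass, and the tube foot sits just below the glass centre at about (265,240) in the crop. I fit the window again.

Run:
```python
from h import *
from scipy.optimize import least_squares
np.set_printoptions(precision=2,suppress=True)
C=cam("wrist");P=np.array([[325.9,201.1],[302.5,202.6],[343.1,215.9],[287.5,219.6],[344,237.9],[289.5,241.4],[329,253.8]])
def W(psi,t):
    z=np.array([-np.sin(t)*np.cos(psi),-np.sin(t)*np.sin(psi),np.cos(t)]);y=np.array([-np.sin(psi),np.cos(psi),0]);return np.c_[np.cross(y,z),y,z]
def pts(p,zf):
    a=np.arange(8)*np.pi/4+p[4];A=W(p[2],p[5]);return np.array([p[0],p[1],82 if zf else p[6]])+p[3]*(A@np.c_[np.cos(a),np.sin(a),0*a].T).T
s=robot.state();q=s["tool_rot"];Rm=R.from_quat([q[1],q[2],q[3],q[0]]).as_matrix();foot=s["ee_pos"]+Rm[:,2]*61.5
for zf in (1,0):
    def f(p):
        u=np.array([proj(C,x) for x in pts(p,zf)]); D=P[:,None]-u[None]; i=np.argmin((D**2).sum(2),1)
        return np.r_[D[np.arange(len(P)),i].ravel(),(p[3]-22.5)*(0.3),(p[5]-np.pi/6)*30]
    r=least_squares(f,[559.7,-174.2,.255,22.5,0,.5236,82]);p=r.x
    c=np.array([p[0],p[1],82 if zf else p[6]]);A=W(p[2],p[5]); print(r.cost,c,np.rad2deg(p[2]),p[3],np.rad2deg(p[5]),"foot in win",A.T@(foot-c),"angle",np.arccos(-Rm[:,2]@A[:,2]))
```

```text
0.01284446301993283 [ 558.3  -175.65   82.  ] 15.404113053770356 22.42722726327753 29.994305646633222 foot in win [ 3.08  3.95 50.36] angle 0.009000819585773678
0.012603358782028555 [ 558.57 -175.33   81.23] 15.418017955910612 22.499999878485678 29.99387891768066 foot in win [ 3.17  3.71 51.2 ] angle 0.00911158260748428
```

Emit:
jog_arm:
  motion:
    - [-1,-0.0026,-0.0075,-0.0026,0,0,0]
    - [-1,-0.0026,-0.0075,-0.0026,0,0,0]
    - [-1,-0.0026,-0.0075,-0.0026,0,0,0]
    - [-1,-0.0026,-0.0075,-0.0026,0,0,0]
    - [-1,-0.0026,-0.0075,-0.0026,0,0,0]
    - [-1,-0.0026,-0.0075,-0.0026,0,0,0]
    - [-1,-0.0026,-0.0075,-0.0026,0,0,0]

```text
t: 23.2
ee_pos: [504.0, -190.0, 178.6]
tool_rot: [-0.177, 0.852, -0.455, 0.192]
force: [-0.2, 0.0, -0.4]
finger_gap: 15.8
grasp_force: 58.6
```

```bash
sed -i 's/^from red import reds/w=np.array([558.3,-175.65,82]);print("foot vs refit",Wm.T@(s["ee_pos"]+A[:,2]*61.5-w))\nfrom red import reds/' chk.py; python3 chk.py
```

```text
23.2 [ 504.01 -190.01  178.64] foot in window [-1.54 -1.3  51.13] angle 0.004281186245060865 [ 1.01  0.75 -0.86  2.26  2.04  0.25  2.16] 0.001876097315889517 15.84032932837089 58.64449108019471
px expected: window [308.14 232.47] foot [310.1 256.8]
reader_window [307.3 231.4] 0.85
tube_red [313.2 254.6] 0.85
foot vs refit [-0.05 -0.25 50.27]
[array([352.1, 240.1]), array([357.6, 241.5])] [array([344.5, 241.6]), array([348.8, 249.1])]
top [455.4 234.4] expected [454.3 237.3]
top tube [461.3 247.3] expected [462.5 247.2]
scene [404.7 205.7] expected [409.8 209. ]
scene tube [420.7 196.2] expected [418.1 198.3]
```

On axis, 50 mm out, still, and the carriage at the pointer. I hand it in.

```bash
python3 -c "
from workcell import robot
print(robot.close_job())"
```

```text
the job is handed in; nothing more can be done
None
```

The job is handed in, with no verdict returned: the carriage line is at the pointer, and the gripper holds the red-capped tube still on the reader's axis, foot about 50 mm from the glass by my last measurement.

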